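# Push turned wheels through the gate into the catch slot

## Robot

A 6-joint arm with a two-finger parallel gripper is mounted at the origin on the work surface. World frame = base frame: x ahead of the robot, y to its left, z up, the work surface at z = 0. Lengths are in m, angles in degrees, forces in N, time in s.
With the tool pointing down it reaches from about 0.35 to 0.875 m from the base axis. Payload 4.2 kg.
Tool frame: the origin (TCP) lies between the finger pads; the fingertips stand 17 mm ahead of it and the grasp point (between the pads) lies 2 mm behind it; z points along the fingers, y is the direction in which the jaws open and shut (so a half turn about z gives the same grasp; the last joint's range is limited). The gripper opens to 87 mm and grips with 3 to 60 N. Pads are 19 mm wide; open, the fingers measure 117 mm over their backs; the gripper's body (75 mm by 190 mm) begins 51 mm behind the grasp point.
Start: joints at [-61.444, 22.042, 0.453, 0, -68.411, -14.817], TCP at [0.148, -0.607, 0.24] pointing down, gripper open.
Joint ranges: [-179.83, 179.83], [-69.29, 118.12], [-61.27, 80.66], [-181.25, 117.63], [-171.15, -9.14], [-177.46, 177.46]. Speed limits (degrees/s): [159.86, 159.86, 180, 180, 180, 180].

## Interface

Orientations are given as a 3x3 rotation matrix whose columns are the frame's x, y, z axes.
In Python, from station import r gives the robot as it stands.
- The arm moves only by the shell command python3 -m creep 'ROWS'. ROWS is JSON, a list of rows, each a list of 7 numbers: the opening, from 0 (shut) to 1 (fully open), then the shift along the tool's x, y, z scaled (see below), then the turn, a rotation vector about the tool's x, y, z scaled (see below). A call has 1 to 5 rows; each row is the pose to reach, as a shift and turn from the pose measured when the call began, along the tool's axes at that moment, turning the shorter way round; what a row does not reach only later rows make up. The controller multiplies each number of a shift by 300 mm and each number of a turn by 180 degrees. A row lasts 1/12 s, in which the tool goes at most 41.7 mm and 7.16 degrees, less where a joint would pass 70% of its speed; a pose out of reach is approached as far as the arm can. A call with a number of a shift or a turn outside -1 to 1 is refused whole. A call with a gripper value outside its range is refused whole. The fingers move at their own pace and stop on an object; the grip force is fixed at half the most. Time passes only in rows, so rows that repeat a pose let the fingers close. It gives the time, the measured TCP pose, the force and the opening at its end, in the units of the state.
- r.sense(): the state, without advancing time (a new reading comes with each control period).
- r.capture(name): name is "scene" or "side" or "wrist"; returns the picture (480x640x3 uint8, blue, green, red); there is no depth.
- r.camera_model(name): a dict with "mtx" (3x3 intrinsics, pixels), "dist" ([k1, k2, p1, p2, k3] as OpenCV has them; the pictures are not rectified), "R" (3x3) and "t" (3): a world point X has camera coordinates R X + t; the wrist camera has in their place "mount" (4x4, takes a point from camera to tool coordinates, whose origin is the TCP and whose axes are the flange's). Camera axes: x right, y down, z forward; pixel columns grow to the right and rows downward; lengths in m; the calibration is good to about 2 mm. A picture is of the moment at which its call begins: read the wrist's pose just before it. camera_model takes no time and is no camera call.
- r.finish_job(): hands the job in, once; it reports no verdict.
Trained networks look in the newest picture that a camera, given by its name, has taken for a name from the list of things; names that differ only in an ending like _2 or _b are one class to them, and where a whole thing is asked for, a point or a joint stands for the part that bears it (a point fixed in the world has none). Each returns a list of dicts, best first, with "score" (0 to 1); they miss things now and then, are a little off and sometimes report something else, mostly with a low value. They report only what shows in the picture. A call takes as long as a camera call.
- r.recognise(camera, target): "rect" ([left, top, right, bottom] as shares, 0 to 1, of the picture: columns of its width, rows of its height, round what is visible of it).
- r.outline_of(camera, target): "pixels" (480x640 bool, what is visible of it) and "rect" ([left, top, right, bottom] as shares, 0 to 1, of the picture: columns of its width, rows of its height, round what is visible of it).
The state is a dict: "time_s": time; "joints": joint angles; "joint_velocities": joint speeds; "effort": joint torques, N m; "tcp_pos": TCP position; "ee_rot": TCP orientation; "wrist_force": force on the tool from outside, world axes, zero at the start; "moment": the same for the moment, N m; "gripper_width": opening from 0.0 (shut) to 1.0 (fully open).
Only numpy, scipy, OpenCV 4.12 (cv2) and the standard library are available. Lean on these libraries where they do the work, as an engineer would, in place of code of your own. Each camera call takes 0.05 s, during which the arm holds its last target.

## Task

Push the three loose wooden toy wheels across the sorting tray and through the narrow gate, one at a time, so that each drops into the catch slot behind it before the next one follows. Only slide them along the tray with the fingertips, never lift or carry them, and leave everything else where it is: the square blank on the tray, the knob and ferrule beside the slot and the things on the bench.

Things in the scene. Friction and masses are not known exactly. Their poses are not given: they have to be found in the camera images.
- tray: fixed wooden sorting tray, 280 mm deep (x), 400 mm wide (y); origin at its underside on the bench, x from its open front edge (x = -120 mm) to the gate, z up. Smooth grey floor 90 mm above the bench, ending at the gate sill, x = 70 mm. Side fences (inner faces y = +-194 mm) and gate wall (x = 66 to 74 mm) stand 22 mm above the floor. Wheels and blank start about 150 mm from the gate, 75 mm apart
- gate (a point): middle of the gate, an open gap 56 mm wide (along y) in the gate wall, nothing over it; the point lies on the sill at floor height, mid-thickness of the wall. The floor ends here and drops straight into the slot: a wheel tips in once its centre is past this point. Axes as the tray's
- slot (a point): middle of the bottom of the catch slot, an open-topped pocket behind the gate, 80 mm long (tray x = 70 to 150 mm), 120 mm wide (y), its bottom 82 mm below the tray floor. Solid decks at floor height lie either side of it; its far wall rises 15 mm above the floor. Axes as the tray's
- wheel_a_mid (a point): turned beech toy wheel, a plain flat disc 40 mm in diameter and 14 mm thick with a small dark axle-hole mark, 14 g, lying loose on the tray floor; this point is its centre, 7 mm above its underside
- wheel_b_mid (a point): turned beech toy wheel, a plain flat disc 40 mm in diameter and 14 mm thick with a small dark axle-hole mark, 14 g, lying loose on the tray floor; this point is its centre, 7 mm above its underside
- wheel_c_mid (a point): turned beech toy wheel, a plain flat disc 40 mm in diameter and 14 mm thick with a small dark axle-hole mark, 14 g, lying loose on the tray floor; this point is its centre, 7 mm above its underside
- blank_mid (a point): loose square block of dark wood, 32 by 32 mm and 42 mm high, standing on the tray floor among the wheels; this point is its centre, 21 mm up. Leave it alone
- knob: small turned drawer knob, 34 mm in diameter and 33 mm high, standing on the deck on the tray's +y side of the slot; origin at its underside. Leave it alone
- ferrule: brass ring, 28 mm in diameter and 20 mm high, standing on the deck on the tray's -y side of the slot; origin at its underside. Leave it alone
- gouge: turning gouge lying on the bench to the right of the tray, 360 mm long (handle 200 mm towards its -x), 28 mm high; origin at its underside between handle and blade. Leave it alone
- mallet: wooden mallet lying on the bench to the left of the tray, 315 mm long, 80 mm high at the head (its +x end); origin at its underside, 70 mm from the middle of the head. Leave it alone
- jar: amber glass jar, 70 mm in diameter, 85 mm high, on the bench to the right of the tray; origin at its underside. Leave it alone
- mug: white mug, 80 mm in diameter, 90 mm high, on the bench to the left of the tray; origin at its underside. Leave it alone

How it is judged (in metres and radians):
On the way, in this order (a step that is already met when the one before it is completed fails the run):
1. one wheel has dropped into the catch slot (((x of wheel_a_mid in the frame of tray between 0.07 and 0.152 m and y of wheel_a_mid in the frame of tray between -0.062 and 0.062 m and z of wheel_a_mid in the frame of tray below 0.078 m) or (x of wheel_b_mid in the frame of tray between 0.07 and 0.152 m and y of wheel_b_mid in the frame of tray between -0.062 and 0.062 m and z of wheel_b_mid in the frame of tray below 0.078 m) or (x of wheel_c_mid in the frame of tray between 0.07 and 0.152 m and y of wheel_c_mid in the frame of tray between -0.062 and 0.062 m and z of wheel_c_mid in the frame of tray below 0.078 m))), for 0.1 s.
2. a second wheel has dropped into the slot after it ((((x of wheel_a_mid in the frame of tray between 0.07 and 0.152 m and y of wheel_a_mid in the frame of tray between -0.062 and 0.062 m and z of wheel_a_mid in the frame of tray below 0.078 m) and (x of wheel_b_mid in the frame of tray between 0.07 and 0.152 m and y of wheel_b_mid in the frame of tray between -0.062 and 0.062 m and z of wheel_b_mid in the frame of tray below 0.078 m)) or ((x of wheel_a_mid in the frame of tray between 0.07 and 0.152 m and y of wheel_a_mid in the frame of tray between -0.062 and 0.062 m and z of wheel_a_mid in the frame of tray below 0.078 m) and (x of wheel_c_mid in the frame of tray between 0.07 and 0.152 m and y of wheel_c_mid in the frame of tray between -0.062 and 0.062 m and z of wheel_c_mid in the frame of tray below 0.078 m)) or ((x of wheel_b_mid in the frame of tray between 0.07 and 0.152 m and y of wheel_b_mid in the frame of tray between -0.062 and 0.062 m and z of wheel_b_mid in the frame of tray below 0.078 m) and (x of wheel_c_mid in the frame of tray between 0.07 and 0.152 m and y of wheel_c_mid in the frame of tray between -0.062 and 0.062 m and z of wheel_c_mid in the frame of tray below 0.078 m)))), for 0.1 s.
3. the third wheel has dropped into the slot after the others (x of wheel_a_mid in the frame of tray between 0.07 and 0.152 m and y of wheel_a_mid in the frame of tray between -0.062 and 0.062 m and z of each of wheel_a_mid, wheel_b_mid, wheel_c_mid in the frame of tray below 0.078 m and x of wheel_b_mid in the frame of tray between 0.07 and 0.152 m and y of wheel_b_mid in the frame of tray between -0.062 and 0.062 m and x of wheel_c_mid in the frame of tray between 0.07 and 0.152 m and y of wheel_c_mid in the frame of tray between -0.062 and 0.062 m), for 0.1 s.
At the end, for the whole second after the job is handed in: All three wheels lie at rest in the catch slot, their centres at least 12 mm below the tray floor and within the slot's walls; the blank, knob, ferrule, gouge, mallet, jar and mug are within 20 mm of where they began, and the blank is upright (all of step 3 and linear speed of each of wheel_a, wheel_b, wheel_c below 0.03 m/s and distance of each of blank_mid, knob, ferrule, gouge, mallet, jar, mug from where it was at the start of the episode below 0.02 m and angle between blank_mid's own z axis and vertical below 0.2 rad); the robot touches nothing.
It fails at once if a wheel is lifted (its centre more than 28 mm above the tray floor, 21 mm higher than it lies) (z of any of wheel_a_mid, wheel_b_mid, wheel_c_mid in the frame of tray above 0.118 m).
It fails at once if a wheel is carried out over the slot (centre 40 mm past the sill and still above floor height) ((x of wheel_a_mid in the frame of tray above 0.11 m and z of wheel_a_mid in the frame of tray above 0.092 m) or (x of wheel_b_mid in the frame of tray above 0.11 m and z of wheel_b_mid in the frame of tray above 0.092 m) or (x of wheel_c_mid in the frame of tray above 0.11 m and z of wheel_c_mid in the frame of tray above 0.092 m)).
It fails at once if a wheel is pushed off the tray (x of any of wheel_a_mid, wheel_b_mid, wheel_c_mid in the frame of tray below -0.125 m).
It fails at once if the blank, knob, ferrule or a thing on the bench is disturbed (moved more than 30 mm) (distance of any of blank_mid, knob, ferrule, gouge, mallet, jar, mug from where it was at the start of the episode above 0.03 m).
It also fails if it takes over 72 s, if anything falls off the work surface, if the arm or the gripper's body presses on something with over 40 N, if the wrist force passes 120 N, or if a joint passes its speed limit or range.

## Working session

There is one attempt and no reset: what is moved stays moved. The work goes in short steps, Python scripts to look and compute and a shell command to move; the robot and the scene stay as the last step left them, time stands still between calls to the robot, and variables do not carry over. Pictures are saved under pics/ and viewed, and the job is handed in when it is done.

```bash
mkdir -p pics; ls; python3 - <<'E'
from station import r
import cv2
s=r.sense(); print(s)
for n in ("scene","side"):
    cv2.imwrite(f"pics/{n}0.png", r.capture(n)); print(n,r.camera_model(n))
print(r.camera_model("wrist"))
E
```

```text
pics
{'time_s': 0.0, 'joints': array([-6.14437866e+01,  2.20924132e+01,  3.79933796e-01, -2.97260877e-02,
       -6.84120171e+01, -1.48175529e+01]), 'joint_velocities': array([ 0.02312504,  0.02682852,  0.02414766,  0.00405829, -0.14732168,
        0.03617546]), 'effort': array([ 6.54247106e-04, -3.90666461e+01,  1.87403905e+01,  4.21968207e+00,
        1.10395811e-02, -1.99099572e-04]), 'tcp_pos': array([ 0.14833141, -0.60655739,  0.23844131]), 'ee_rot': array([[-9.71434506e-01, -2.37307023e-01, -6.14918330e-04],
       [-2.37307802e-01,  9.71432155e-01,  2.13910699e-03],
       [ 8.97263267e-05,  2.22392726e-03, -9.99997523e-01]]), 'wrist_force': array([ 0.22410455,  0.16051345, -0.27174329]), 'moment': array([-0.00788385, -0.00415931,  0.01168445]), 'gripper_width': 1.0001063265436159}
scene {'mtx': array([[611.91934989,   0.        , 305.73181307],
       [  0.        , 611.91934989, 239.09588202],
       [  0.        ,   0.        ,   1.        ]]), 'dist': array([0.00010641, 0.        , 0.        , 0.        , 0.        ]), 'R': array([[ 0.37179381,  0.92827776,  0.00835189],
 
[... 491 characters left out ...]
36],
       [ 0.11745183, -0.74361471, -0.65821138]]), 't': array([0.57082392, 0.16782406, 1.12756807])}
{'mtx': array([[370.40665634,   0.        , 313.47080498],
       [  0.        , 370.40665634, 242.95581487],
       [  0.        ,   0.        ,   1.        ]]), 'dist': array([-0.06249334,  0.        ,  0.        ,  0.        ,  0.        ]), 'mount': array([[-9.06015469e-04, -9.58530579e-01, -2.84988259e-01,
         7.90250928e-02],
       [ 9.99998938e-01, -1.19370837e-03,  8.35793984e-04,
        -1.08548821e-03],
       [-1.14132696e-03, -2.84987199e-01,  9.58530643e-01,
        -1.46119863e-01],
       [ 0.00000000e+00,  0.00000000e+00,  0.00000000e+00,
         1.00000000e+00]])}
```

View pics/scene0.png

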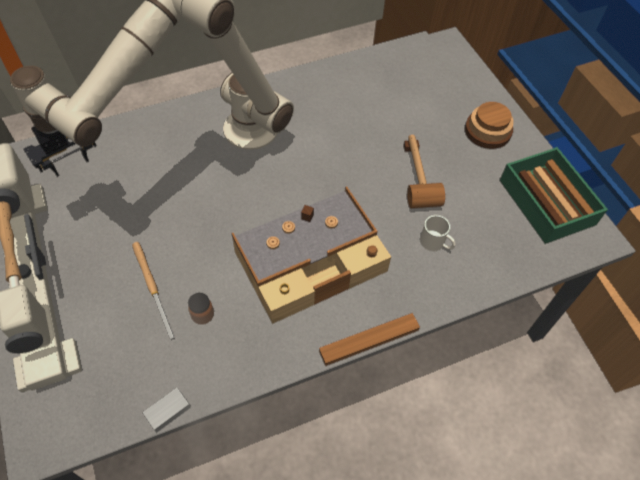

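View pics/side0.png

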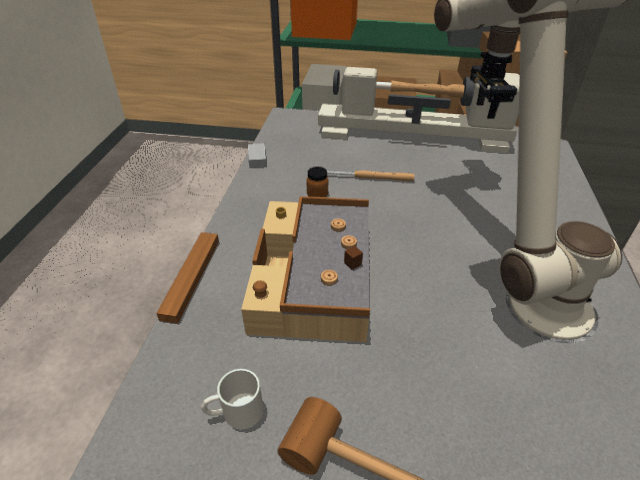

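Scene view: tray around (235–390, 190–315); wheels at about (273,242), (288,227), (331,221); the dark blank at (307,212). I'll zoom in to get the tray pose.

```bash
python3 - <<'E'
import cv2
a=cv2.imread("pics/scene0.png")[180:325,225:400]; cv2.imwrite("pics/scene0z.png",cv2.resize(a,None,fx=4.4,fy=4.1,interpolation=cv2.INTER_CUBIC))
a=cv2.imread("pics/side0.png")[190:345,235:385]; cv2.imwrite("pics/side0z.png",cv2.resize(a,None,fx=3.8,fy=3.8,interpolation=cv2.INTER_CUBIC))
E
```

```text
(no output)
```

View pics/scene0z.png

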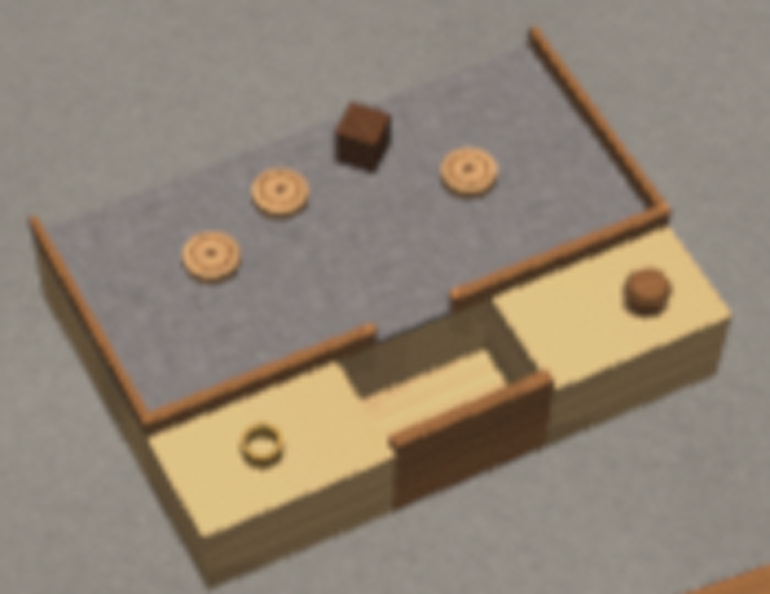

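View pics/side0z.png

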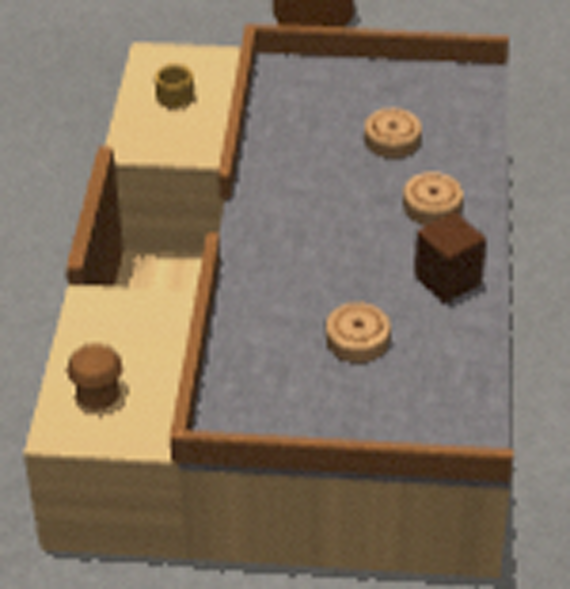

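```bash
cat > h.py <<'E'
import numpy as np, cv2
from station import r
def proj(c,P):
    m=r.camera_model(c); return cv2.projectPoints(np.asarray(P,float).reshape(-1,3),cv2.Rodrigues(m["R"])[0],m["t"],m["mtx"],m["dist"])[0].reshape(-1,2)
def ray(c,uv,s=None):
    m=r.camera_model(c); n=cv2.undistortPoints(np.array([[uv]],float),m["mtx"],m["dist"])[0,0]; d=np.array([n[0],n[1],1.])
    if c=="wrist":
        M=m["mount"];R=s["ee_rot"]; return s["tcp_pos"]+R@M[:3,3], R@M[:3,:3]@d
    return -m["R"].T@m["t"], m["R"].T@d
def atz(c,uv,z,s=None):
    o,d=ray(c,uv,s); return o+d*(z-o[2])/d[2]
def Rz(a): return np.array([[np.cos(a),-np.sin(a),0],[np.sin(a),np.cos(a),0],[0,0,1]])
E
python3 - <<'E'
from h import *
from scipy.optimize import least_squares
S=[((.16,-.2,0),(210,585)),((.16,-.2,.09),(205,535)),((.16,.2,.09),(730,315)),((-.12,-.2,.112),(33,218)),((-.12,.2,.112),(533,30)),((.074,.2,.112),(667,208)),((.074,-.2,.112),(148,420)),((.07,-.028,.09),(378,338)),((.07,.028,.09),(450,310))]
D=[((-.12,.2,.112),(512,452)),((.16,.2,.09),(27,457)),((.16,-.2,.09),(132,43)),((-.12,-.2,.112),(508,37)),((.07,.028,.112),(212,236)),((.07,-.028,.112),(228,193))]
SP=np.array([p for p,_ in S]);SU=np.array([(225+x/4.4,180+y/4.1) for _,(x,y) in S])
DP=np.array([p for p,_ in D]);DU=np.array([(235+x/3.8,190+y/3.8) for _,(x,y) in D])
def f(q):
    T=np.array([q[0],q[1],0]); 
    return np.r_[(proj("scene",SP@Rz(q[2]).T+T)-SU).ravel(),(proj("side",DP@Rz(q[2]).T+T)-DU).ravel()]
best=None
for a in np.radians([-60,-20,20,60]):
    s=least_squares(f,[.6,.0,a],loss="soft_l1")
    if best is None or s.cost<best.cost: best=s
print(best.x,np.degrees(best.x[2])); print(f(best.x).reshape(-1,2).round(1).tolist())
q=best.x
np.save("tray.npy",q)
for c,l in(("scene",[(210,254),(280,190),(469,168)]),("side",[(393,127),(433,190),(358,324)])):
    for x,y in l:
        uv=(225+x/4.4,180+y/4.1) if c=="scene" else (235+x/3.8,190+y/3.8)
        w=atz(c,uv,.104); print(c,w.round(4),(Rz(q[2]).T@(w-[q[0],q[1],0])).round(4))
for c,uv in (("scene",(225+362/4.4,180+118/4.1)),("side",(235+452/3.8,190+238/3.8))):
    w=atz(c,uv,.132); print("blank top",w.round(4),(Rz(q[2]).T@(w-[q[0],q[1],0])).round(4))
E
```

```text
[ 0.58319147 -0.00863981  0.09353603] 5.359219810882381
[[-0.1, 0.5], [-0.2, -0.5], [0.6, -1.5], [-1.1, -1.0], [0.4, -2.6], [1.0, -0.7], [-0.4, 0.1], [-0.4, -0.5], [-0.3, -1.0], [0.3, 1.3], [-1.1, -0.5], [-0.8, -0.2], [-0.6, -0.7], [-0.2, -0.9], [-1.8, -4.6]]
scene [ 0.5564 -0.1131  0.104 ] [-0.0364 -0.1015  0.104 ]
scene [ 0.5212 -0.0481  0.104 ] [-0.0654 -0.0335  0.104 ]
scene [0.5513 0.0824 0.104 ] [-0.0233  0.0936  0.104 ]
side [ 0.5509 -0.1088  0.104 ] [-0.0415 -0.0967  0.104 ]
side [ 0.516  -0.0476  0.104 ] [-0.0705 -0.0325  0.104 ]
side [0.5469 0.0832 0.104 ] [-0.0275  0.0948  0.104 ]
blank top [0.4993 0.022  0.132 ] [-0.0807  0.0384  0.132 ]
blank top [0.4967 0.0272 0.132 ] [-0.0827  0.0438  0.132 ]
```

Both cameras agree on the tray pose and the wheels to about 5 mm. Next I'll move above the tray and refine with the wrist camera.

```bash
cat >> h.py <<'E'
from scipy.spatial.transform import Rotation as Ro
Q=np.load("tray.npy")
def w2t(p): return Rz(Q[2]).T@(np.asarray(p)-[Q[0],Q[1],0])
def t2w(p): return Rz(Q[2])@np.asarray(p,float)+[Q[0],Q[1],0]
def Rt(th):  # heading (deg, tray frame) -> tool rot, push dir = -tool x
    a=np.radians(th)+Q[2]; p=np.array([np.cos(a),np.sin(a),0]); return np.c_[-p,[-p[1],p[0],0],[0,0,-1]]
def row(pt,th,s=None):
    s=s or r.sense(); R=s["ee_rot"]
    d=R.T@(t2w(pt)-s["tcp_pos"])/.3; v=np.degrees(Ro.from_matrix(R.T@Rt(th)).as_rotvec())/180
    print([*d.round(3),*v.round(3)])
def st():
    s=r.sense(); p=-s["ee_rot"][:,0]; print("t",round(s["time_s"],2),"tcp_tray",w2t(s["tcp_pos"]).round(4),"head",round(np.degrees(np.arctan2(p[1],p[0])-Q[2]),1),"F",s["wrist_force"].round(2),"g",round(s["gripper_width"],3),"q6",s["joints"][5].round(1)); return s
E
python3 -c "
from h import *
st(); row([-.07,-.01,.26],0)"
```

```text
t 0.1 tcp_tray [-0.4888 -0.5548  0.2386] head 8.4 F [0.3  0.14 0.24] g 0.996 q6 -14.8
[np.float64(-1.646), np.float64(1.593), np.float64(-0.068), np.float64(0.001), np.float64(-0.0), np.float64(0.047)]
```

```bash
python3 -m creep '[[0.3,-0.6,0.58,-0.068,0,0,0.047],[0.3,-0.6,0.58,-0.068,0,0,0.047],[0.3,-0.6,0.58,-0.068,0,0,0.047],[0.3,-0.6,0.58,-0.068,0,0,0.047],[0.3,-0.6,0.58,-0.068,0,0,0.047]]'; python3 -c "
from h import *
st(); row([-.07,-.01,.26],0)"
```

```text
time_s: 0.52
tcp_pos: [0.2589, -0.4301, 0.2554]
ee_rot: [[-0.996, -0.091, -0.001], [-0.091, 0.996, 0.003], [0.001, 0.003, -1.0]]
wrist_force: [1.8, -0.7, -0.3]
gripper_width: 0.708
t 0.52 tcp_tray [-0.3622 -0.3894  0.2554] head -0.1 F [ 1.79 -0.71 -0.34] g 0.708 q6 -44.3
[np.float64(-0.971), np.float64(1.267), np.float64(-0.013), np.float64(0.001), np.float64(-0.0), np.float64(-0.001)]
```

```bash
python3 -m creep '[[0.3,-0.6,0.78,-0.013,0,0,0],[0.3,-0.6,0.78,-0.013,0,0,0],[0.3,-0.6,0.78,-0.013,0,0,0],[0.3,-0.6,0.78,-0.013,0,0,0],[0.3,-0.6,0.78,-0.013,0,0,0]]'; python3 -c "
from h import *
st(); row([-.07,-.01,.26],0)"
```

```text
time_s: 0.93
tcp_pos: [0.3699, -0.2537, 0.2586]
ee_rot: [[-0.996, -0.091, -0.001], [-0.091, 0.996, 0.003], [0.001, 0.003, -1.0]]
wrist_force: [2.5, -1.5, 0.4]
gripper_width: 0.346
t 0.93 tcp_tray [-0.2352 -0.2241  0.2586] head -0.1 F [ 2.48 -1.51  0.41] g 0.346 q6 -71.0
[np.float64(-0.549), np.float64(0.715), np.float64(-0.003), np.float64(0.001), np.float64(-0.0), np.float64(-0.001)]
```

```bash
python3 -m creep '[[0.3,-0.549,0.715,-0.003,0,0,0],[0.3,-0.549,0.715,-0.003,0,0,0],[0.3,-0.549,0.715,-0.003,0,0,0],[0.3,-0.549,0.715,-0.003,0,0,0],[0.3,-0.549,0.715,-0.003,0,0,0]]'
python3 -m creep '[[0.3,-0.12,0.15,0,0,0,0],[0.3,-0.12,0.15,0,0,0,0],[0.3,-0.12,0.15,0,0,0,0]]'; python3 -c "
from h import *
s=st(); row([-.07,-.01,.26],0)
im=r.capture('wrist'); cv2.imwrite('pics/w1.png',im)
import pickle; pickle.dump({k:s[k] for k in('tcp_pos','ee_rot')},open('w1.pkl','wb'))
"
```

```text
time_s: 1.35
tcp_pos: [0.4808, -0.0772, 0.2596]
ee_rot: [[-0.996, -0.091, -0.001], [-0.091, 0.996, 0.003], [0.001, 0.003, -1.0]]
wrist_force: [0.9, -0.8, 0.2]
gripper_width: 0.299
time_s: 1.6
tcp_pos: [0.5142, -0.026, 0.2589]
ee_rot: [[-0.995, -0.096, -0.002], [-0.096, 0.995, 0.003], [0.002, 0.003, -1.0]]
wrist_force: [-0.8, 0.1, 0.2]
gripper_width: 0.296
t 1.6 tcp_tray [-0.0703 -0.0109  0.2589] head 0.1 F [-0.81  0.05  0.2 ] g 0.296 q6 -99.5
[np.float64(-0.001), np.float64(0.003), np.float64(-0.004), np.float64(0.001), np.float64(-0.001), np.float64(0.001)]
```

View pics/w1.png

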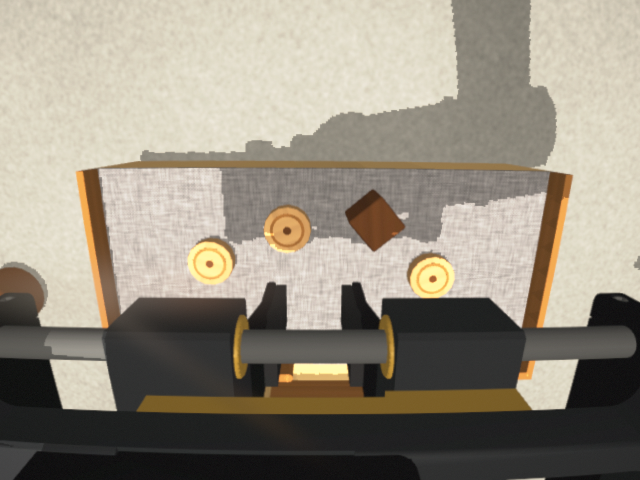

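Wrist view: axle marks at (210,264), (287,231), (432,279); blank at (375,220); front fence ends at (80,171) and (572,174).

```bash
python3 - <<'E'
from h import *
import pickle; s=pickle.load(open('w1.pkl','rb'))
for n,uv,z in[("A",(210,264),.104),("B",(287,231),.104),("C",(432,279),.104),("blank t",(375,220),.132),("bl l",(345,216),.132),("bl r",(405,225),.132),("fl",(78,171),.112),("fr",(572,174),.112),("fli",(101,169),.112),("fri",(549,172),.112)]:
    print(n,w2t(atz("wrist",uv,z,s)).round(4))
a=cv2.imread("pics/w1.png")[280:400,220:420]; cv2.imwrite("pics/w1z.png",cv2.resize(a,None,fx=4,fy=4))
E
```

```text
A [-0.041  -0.1008  0.104 ]
B [-0.0704 -0.0335  0.104 ]
C [-0.0269  0.0932  0.104 ]
blank t [-0.0864  0.0352  0.132 ]
bl l [-0.0894  0.0123  0.132 ]
bl r [-0.0825  0.0583  0.132 ]
fl [-0.1224 -0.1998  0.112 ]
fr [-0.1207  0.1984  0.112 ]
fli [-0.1236 -0.1804  0.112 ]
fri [-0.1219  0.1783  0.112 ]
```

View pics/w1z.png

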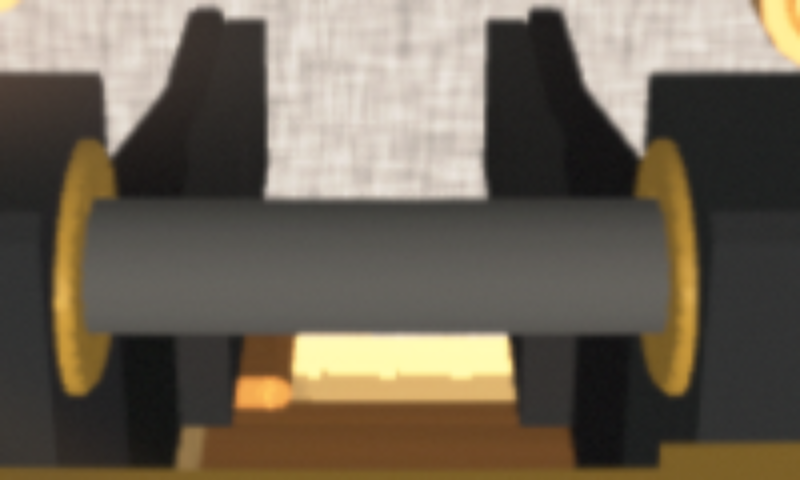

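Tray fit confirmed within about 2 mm. Going for B first: heading 20°, fork 40 mm behind it.

```bash
cat >> h.py <<'E'
def plan(wps,z=.112):
    """wps: (wheel centre x,y mm ; heading ; standoff mm tcp->centre)"""
    s=st()
    for x,y,th,so in wps:
        a=np.radians(th); row([(x-so*np.cos(a))/1e3,(y-so*np.sin(a))/1e3,z],th,s)
E
python3 -c "
from h import *
plan([(-70.5,-33.3,20,40)],.2); plan([(-70.5,-33.3,20,40)])"
```

```text
t 1.65 tcp_tray [-0.0717 -0.0122  0.2588] head 0.1 F [ 0.27 -0.18 -0.34] g 0.303 q6 -99.4
[np.float64(0.121), np.float64(-0.116), np.float64(0.196), np.float64(0.001), np.float64(-0.001), np.float64(-0.111)]
t 1.65 tcp_tray [-0.0717 -0.0122  0.2588] head 0.1 F [ 0.27 -0.18 -0.34] g 0.303 q6 -99.4
[np.float64(0.12), np.float64(-0.117), np.float64(0.489), np.float64(0.001), np.float64(-0.001), np.float64(-0.111)]
```

```bash
python3 -m creep '[[0.3,0.12,-0.116,0.1,0.001,-0.001,-0.111],[0.3,0.12,-0.116,0.2,0.001,-0.001,-0.111],[0.3,0.12,-0.116,0.3,0.001,-0.001,-0.111],[0.3,0.12,-0.116,0.4,0.001,-0.001,-0.111],[0.3,0.12,-0.117,0.45,0.001,-0.001,-0.111]]'; python3 -c "
from h import *
plan([(-70.5,-33.3,20,40)])
cv2.imwrite('pics/w2.png',r.capture('wrist'))"
```

```text
time_s: 2.07
tcp_pos: [0.4765, -0.0671, 0.1207]
ee_rot: [[-0.905, -0.426, -0.005], [-0.426, 0.905, 0.0], [0.005, 0.003, -1.0]]
wrist_force: [-0.4, 0.5, 0.2]
gripper_width: 0.297
t 2.07 tcp_tray [-0.1117 -0.0482  0.1207] head 19.9 F [-0.41  0.51  0.16] g 0.297 q6 -76.0
[np.float64(-0.013), np.float64(-0.0), np.float64(0.029), np.float64(0.001), np.float64(-0.001), np.float64(-0.001)]
```

View pics/w2.png

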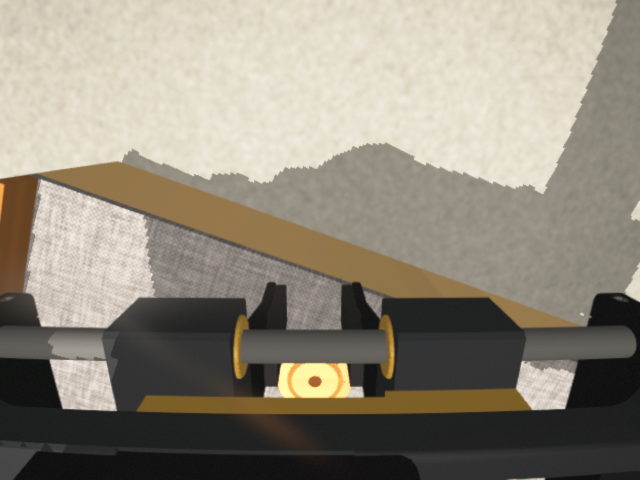

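Wheel B is centred between the fingers at (315,381). I'll descend the rest of the way and push.

```bash
python3 -m creep '[[0.3,-0.013,0,0.015,0.001,-0.001,0],[0.3,-0.013,0,0.028,0.001,-0.001,0],[0.3,-0.03,0,0.029,0.001,-0.001,0],[0.3,-0.06,0,0.029,0.001,-0.001,0],[0.3,-0.09,0,0.029,0.001,-0.001,0]]'; python3 -c "
from h import *
plan([(-50,-25.8,20,25),(-30,-18.5,20,25),(20,0,20,25)])
cv2.imwrite('pics/w3.png',r.capture('wrist'))"
```

```text
time_s: 2.53
tcp_pos: [0.5015, -0.0552, 0.1113]
ee_rot: [[-0.905, -0.426, -0.002], [-0.426, 0.905, -0.001], [0.003, -0.0, -1.0]]
wrist_force: [-0.3, -0.1, -0.3]
gripper_width: 0.299
t 2.53 tcp_tray [-0.0857 -0.0387  0.1113] head 19.9 F [-0.28 -0.11 -0.26] g 0.299 q6 -77.0
[np.float64(-0.043), np.float64(-0.0), np.float64(-0.003), np.float64(-0.0), np.float64(-0.001), np.float64(-0.001)]
[np.float64(-0.114), np.float64(0.0), np.float64(-0.003), np.float64(-0.0), np.float64(-0.001), np.float64(-0.001)]
[np.float64(-0.292), np.float64(0.001), np.float64(-0.003), np.float64(-0.0), np.float64(-0.001), np.float64(-0.001)]
```

View pics/w3.png

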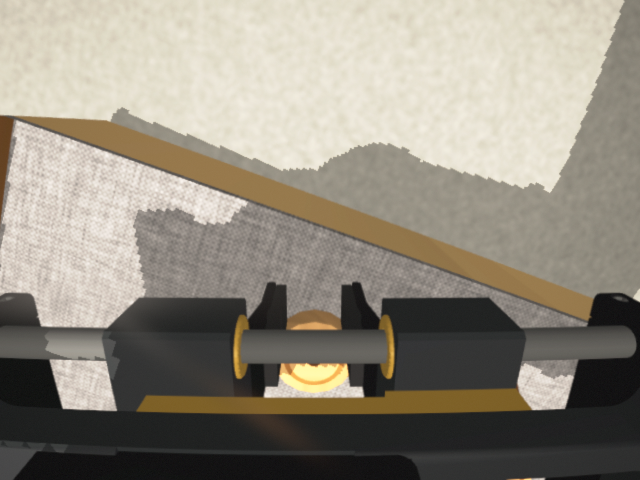

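The wheel is nested in the fork, mark at about (315,364). I'll keep pushing at about 0.12 m/s.

```bash
python3 -c "
from h import *
s=st(); a=atz('wrist',(315,364),.104,s); print(w2t(a), s['ee_rot'].T@(a-s['tcp_pos']))"
python3 -m creep '[[0.3,-0.035,0,-0.001,0,-0.001,0],[0.3,-0.07,0,-0.002,0,-0.001,0],[0.3,-0.105,0,-0.003,0,-0.001,0],[0.3,-0.14,0,-0.003,0,-0.001,0],[0.3,-0.17,0,-0.003,0,-0.001,0]]'; python3 -c "
from h import *
plan([(20,0,20,25)])
cv2.imwrite('pics/w4.png',r.capture('wrist'))"
```

```text
t 2.58 tcp_tray [-0.0835 -0.0382  0.1114] head 19.9 F [2.72 0.53 0.48] g 0.298 q6 -77.0
[-0.0577833 -0.0290066  0.104    ] [-0.02735763 -0.00012034  0.00733824]
time_s: 3.0
tcp_pos: [0.5509, -0.0321, 0.1123]
ee_rot: [[-0.904, -0.427, 0.003], [-0.427, 0.904, 0.0], [-0.003, -0.001, -1.0]]
wrist_force: [-0.0, -0.2, 1.2]
gripper_width: 0.294
t 3.0 tcp_tray [-0.0344 -0.0204  0.1123] head 19.9 F [-0.   -0.24  1.19] g 0.294 q6 -78.2
[np.float64(-0.11), np.float64(0.002), np.float64(0.001), np.float64(-0.0), np.float64(0.001), np.float64(-0.0)]
```

View pics/w4.png

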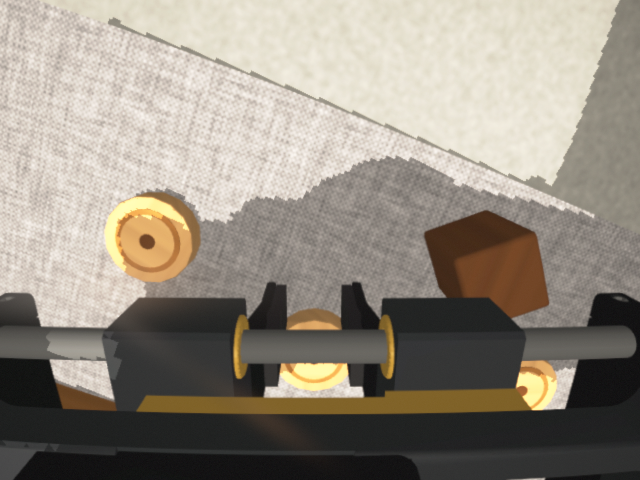

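B is still nested (about (313,363)), and A at (147,241) and the blank at (487,262) are clear. Continuing.

```bash

python3 -m creep '[[0.3,-0.03,0.001,0.001,0,0.001,0],[0.3,-0.06,0.002,0.001,0,0.001,0],[0.3,-0.085,0.002,0.001,0,0.001,0],[0.3,-0.1,0.002,0.001,0,0.001,0],[0.3,-0.1,0.002,0.001,0,0.001,0]]'; python3 -c "
from h import *
plan([(20,0,20,26),(20,0,13,28),(20,0,7,28),(20,0,0,28),(30,0,0,27),(40,0,0,27),(82,0,0,27)])"
```

```text
time_s: 3.47
tcp_pos: [0.5802, -0.0178, 0.1121]
ee_rot: [[-0.903, -0.429, 0.003], [-0.429, 0.903, -0.001], [-0.002, -0.002, -1.0]]
wrist_force: [-0.5, 0.3, -0.1]
gripper_width: 0.301
t 3.47 tcp_tray [-0.0038 -0.0088  0.1121] head 20.0 F [-0.54  0.34 -0.13] g 0.301 q6 -79.0
[np.float64(0.002), np.float64(0.001), np.float64(0.0), np.float64(-0.001), np.float64(0.001), np.float64(0.0)]
[np.float64(0.008), np.float64(0.012), np.float64(0.0), np.float64(-0.001), np.float64(0.001), np.float64(0.039)]
[np.float64(0.006), np.float64(0.022), np.float64(0.0), np.float64(-0.001), np.float64(0.001), np.float64(0.072)]
[np.float64(0.003), np.float64(0.032), np.float64(0.0), np.float64(-0.001), np.float64(0.001), np.float64(0.111)]
[np.float64(-0.031), np.float64(0.02), np.float64(0.0), np.float64(-0.001), np.float64(0.001), np.float64(0.111)]
[np.float64(-0.063), np.float64(0.008), np.float64(0.0), np.float64(-0.001), np.float64(0.001), np.float64(0.111)]
[np.float64(-0.194), np.float64(-0.039), np.float64(0.001), np.float64(-0.001), np.float64(0.001), np.float64(0.111)]
```

```bash

python3 -m creep '[[0.3,0.008,0.012,0,-0.001,0.001,0.037],[0.3,0.006,0.022,0,-0.001,0.001,0.072],[0.3,0.003,0.032,0,-0.001,0.001,0.111],[0.3,-0.02,0.024,0,-0.001,0.001,0.111],[0.3,-0.031,0.02,0,-0.001,0.001,0.111]]'; python3 -c "
from h import *
plan([(40,0,0,26),(82,0,0,26),(84,0,0,26)])
cv2.imwrite('pics/w5.png',r.capture('wrist'));cv2.imwrite('pics/s5.png',cv2.resize(r.capture('side')[190:345,235:385],None,fx=3.8,fy=3.8))"
```

```text
time_s: 3.88
tcp_pos: [0.5867, -0.0084, 0.1123]
ee_rot: [[-0.995, -0.098, -0.001], [-0.098, 0.995, 0.001], [0.001, 0.001, -1.0]]
wrist_force: [1.1, 0.3, 0.0]
gripper_width: 0.3
t 3.88 tcp_tray [ 3.600e-03 -1.000e-04  1.123e-01] head 0.2 F [1.11 0.35 0.01] g 0.3 q6 -99.3
[np.float64(-0.035), np.float64(0.0), np.float64(0.001), np.float64(0.0), np.float64(-0.0), np.float64(0.001)]
[np.float64(-0.175), np.float64(-0.001), np.float64(0.001), np.float64(0.0), np.float64(-0.0), np.float64(0.001)]
[np.float64(-0.181), np.float64(-0.001), np.float64(0.001), np.float64(0.0), np.float64(-0.0), np.float64(0.001)]
```

View pics/w5.png

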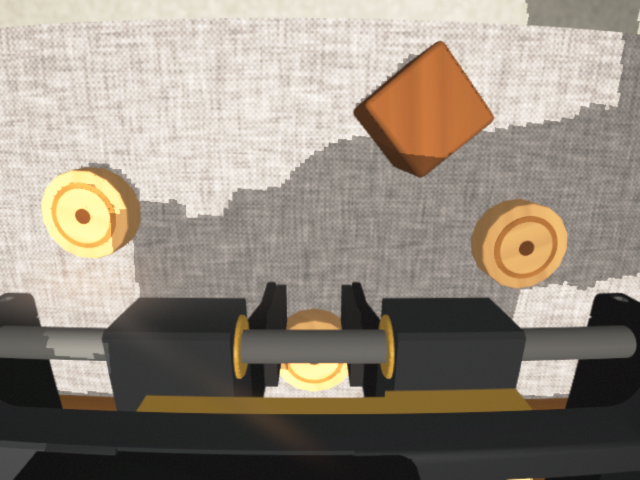

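View pics/s5.png

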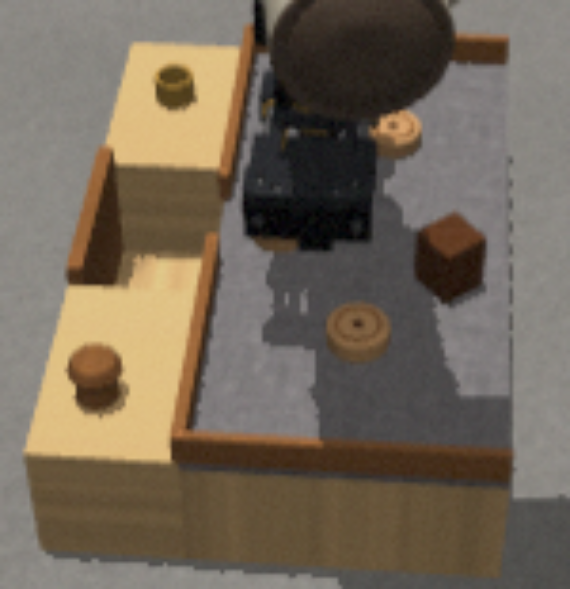

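Wheel B sits at tray (30, 0) heading straight for the gate; A at (83,215) and C at (526,247) in the image are untouched. Pushing it through.

```bash

python3 -m creep '[[0.3,-0.035,0,0.001,0,0,0.001],[0.3,-0.07,0,0.001,0,0,0.001],[0.3,-0.105,-0.001,0.001,0,0,0.001],[0.3,-0.14,-0.001,0.001,0,0,0.001],[0.3,-0.168,-0.001,0.001,0,0,0.001]]'; python3 -c "
from h import *
plan([(80,0,0,26)])
cv2.imwrite('pics/w6.png',r.capture('wrist'));cv2.imwrite('pics/s6.png',cv2.resize(r.capture('side')[190:345,235:385],None,fx=3.8,fy=3.8))"
```

```text
time_s: 4.4
tcp_pos: [0.6377, -0.0041, 0.1116]
ee_rot: [[-0.996, -0.095, -0.001], [-0.095, 0.996, 0.001], [0.001, 0.001, -1.0]]
wrist_force: [0.2, 0.3, -0.2]
gripper_width: 0.3
t 4.4 tcp_tray [ 0.0547 -0.0006  0.1116] head 0.1 F [ 0.17  0.32 -0.24] g 0.3 q6 -98.6
[np.float64(0.002), np.float64(0.002), np.float64(-0.001), np.float64(0.0), np.float64(-0.0), np.float64(0.0)]
```

View pics/w6.png

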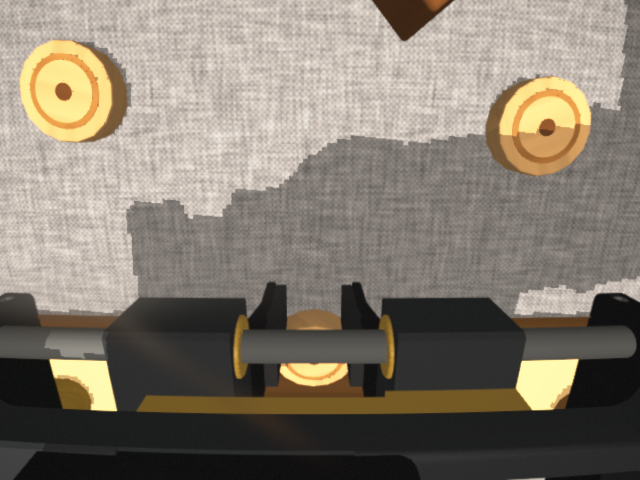

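View pics/s6.png

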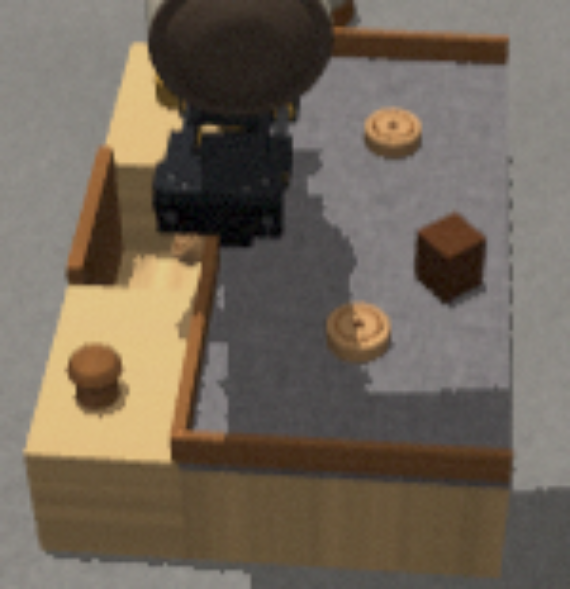

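At the moment of the picture the wheel still shows between the fingers at (313,362). I'll look again.

```bash
python3 -c "
from h import *
r.capture('wrist');a=r.capture('wrist')[270:420,200:440]; b=r.capture('side')[220:290,250:330];st()
cv2.imwrite('pics/z7.png',np.vstack([cv2.resize(a,(640,400)),cv2.resize(b,(640,200*2))])[:600+200])"
```

```text
t 4.65 tcp_tray [ 0.0535 -0.0004  0.1115] head 0.0 F [-0.33  0.26 -0.11] g 0.298 q6 -98.7
```

View pics/z7.png

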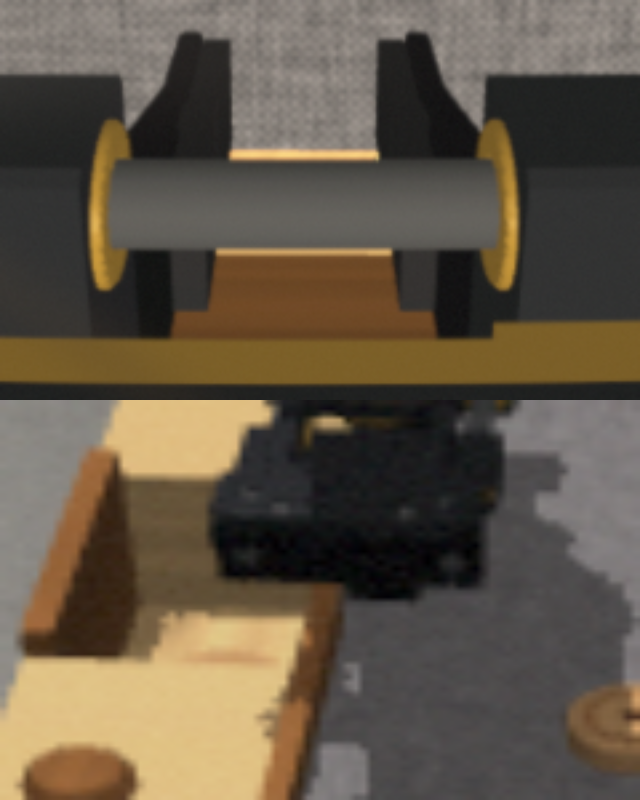

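B has dropped: it's gone from the fork and the slot is clear at the sill. Next is A: heading 60°, from behind it.

```bash
python3 -c "
from h import *
plan([(-41,-101,60,42)],.15)"
```

```text
t 4.65 tcp_tray [ 0.0535 -0.0004  0.1115] head 0.0 F [-0.33  0.26 -0.11] g 0.298 q6 -98.7
[np.float64(0.385), np.float64(-0.456), np.float64(-0.128), np.float64(0.001), np.float64(-0.0), np.float64(-0.333)]
```

```bash
python3 -m creep '[[0.3,0.02,0,-0.12,0,0,0],[0.3,0.1,-0.1,-0.2,0,0,-0.04],[0.3,0.2,-0.2,-0.2,0,0,-0.08],[0.3,0.29,-0.3,-0.2,0,0,-0.12],[0.3,0.34,-0.4,-0.2,0,0,-0.16]]'; python3 -c "
from h import *
plan([(-41,-101,60,42)],.15)
cv2.imwrite('pics/s8.png',cv2.resize(r.capture('side')[190:345,235:385],None,fx=3.8,fy=3.8))"
```

```text
time_s: 5.07
tcp_pos: [0.5431, -0.1337, 0.1724]
ee_rot: [[-0.825, -0.565, -0.002], [-0.565, 0.825, 0.002], [0.001, 0.002, -1.0]]
wrist_force: [0.6, -1.0, -1.3]
gripper_width: 0.301
t 5.07 tcp_tray [-0.0515 -0.1207  0.1724] head 29.0 F [ 0.64 -1.03 -1.27] g 0.301 q6 -58.3
[np.float64(0.057), np.float64(-0.032), np.float64(0.075), np.float64(0.001), np.float64(0.0), np.float64(-0.172)]
```

View pics/s8.png

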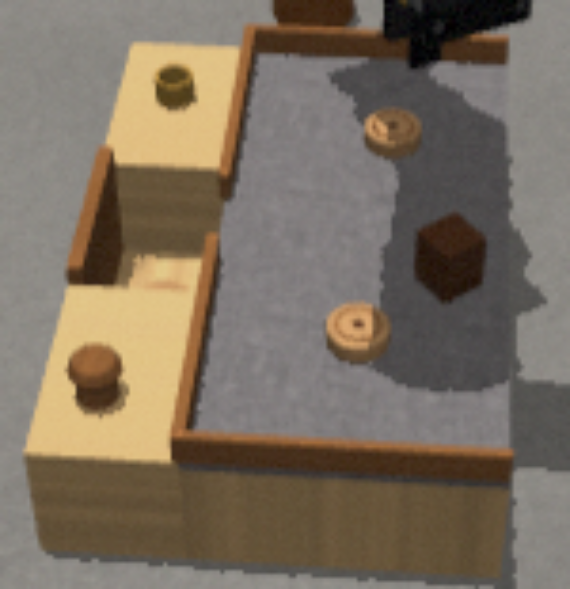

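```bash
python3 -m creep '[[0.3,0.02,-0.012,0,0,0,-0.04],[0.3,0.035,-0.02,0,0,0,-0.08],[0.3,0.05,-0.028,0,0,0,-0.12],[0.3,0.057,-0.032,0.03,0,0,-0.16],[0.3,0.057,-0.032,0.075,0,0,-0.172]]'; python3 -c "
from h import *
plan([(-41,-101,60,42)])
s=r.sense()
cv2.imwrite('pics/w9.png',r.capture('wrist'));cv2.imwrite('pics/c9.png',cv2.resize(r.capture('scene')[180:325,225:400],None,fx=4.4,fy=4.1))"
```

```text
time_s: 5.53
tcp_pos: [0.5325, -0.1562, 0.1511]
ee_rot: [[-0.411, -0.912, -0.0], [-0.912, 0.411, 0.0], [0.0, 0.001, -1.0]]
wrist_force: [0.7, -0.8, -0.2]
gripper_width: 0.298
t 5.53 tcp_tray [-0.0642 -0.1422  0.1511] head 60.4 F [ 0.75 -0.84 -0.23] g 0.298 q6 -24.6
[np.float64(-0.018), np.float64(0.001), np.float64(0.13), np.float64(0.0), np.float64(-0.0), np.float64(0.002)]
```

View pics/w9.png

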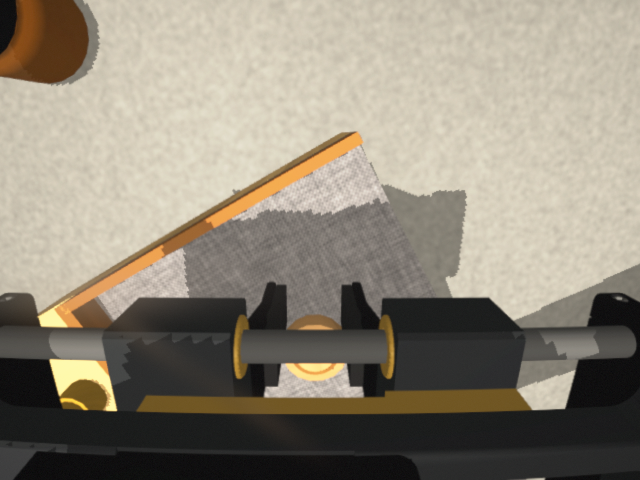

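View pics/c9.png

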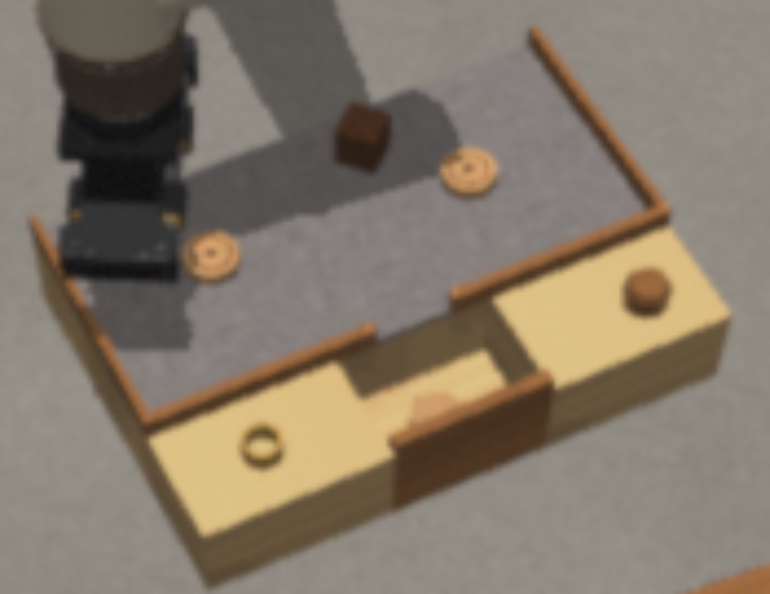

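B lies flat in the slot bottom (430,410 in the zoomed scene view), and A is aligned in front of the fork. Descend, then push A along the diagonal.

```bash
python3 -m creep '[[0.3,0,0.001,0.06,0,0,0.002],[0.3,0,0.001,0.12,0,0,0.002],[0.3,-0.01,0.001,0.13,0,0,0.002],[0.3,-0.03,0.001,0.13,0,0,0.002],[0.3,-0.06,0.001,0.13,0,0,0.002]]'; python3 -c "
from h import *
plan([(-20,-64,60,27),(17,0,60,27)])
cv2.imwrite('pics/w10.png',r.capture('wrist'))"
```

```text
time_s: 6.05
tcp_pos: [0.5378, -0.1387, 0.1099]
ee_rot: [[-0.422, -0.906, -0.007], [-0.906, 0.422, 0.001], [0.002, 0.007, -1.0]]
wrist_force: [-0.2, 0.1, 0.6]
gripper_width: 0.301
t 6.05 tcp_tray [-0.0574 -0.1253  0.1099] head 59.6 F [-0.24  0.05  0.58] g 0.301 q6 -27.1
[np.float64(-0.149), np.float64(-0.005), np.float64(-0.007), np.float64(0.002), np.float64(-0.001), np.float64(-0.002)]
[np.float64(-0.396), np.float64(-0.003), np.float64(-0.008), np.float64(0.002), np.float64(-0.001), np.float64(-0.002)]
```

View pics/w10.png

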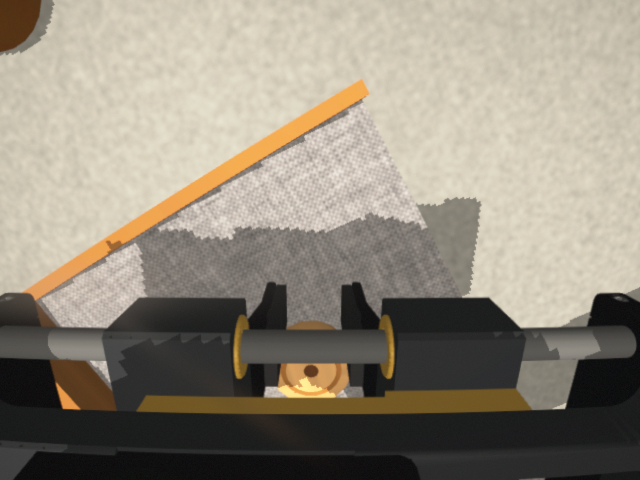

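A is centred at (311,371) and nearly nested. Continuing.

```bash
python3 -m creep '[[0.3,-0.035,-0.002,-0.006,0.002,-0.001,0],[0.3,-0.075,-0.003,-0.008,0.002,-0.001,0],[0.3,-0.115,-0.004,-0.008,0.002,-0.001,0],[0.3,-0.155,-0.004,-0.008,0.002,-0.001,0],[0.3,-0.195,-0.004,-0.008,0.002,-0.001,0]]'; python3 -c "
from h import *
plan([(17,0,60,27)])
cv2.imwrite('pics/w11.png',r.capture('wrist'))"
```

```text
time_s: 6.52
tcp_pos: [0.5655, -0.0833, 0.1128]
ee_rot: [[-0.42, -0.907, 0.002], [-0.907, 0.42, 0.002], [-0.002, -0.001, -1.0]]
wrist_force: [0.1, 0.1, 0.6]
gripper_width: 0.298
t 6.52 tcp_tray [-0.0246 -0.0727  0.1128] head 59.8 F [0.14 0.14 0.61] g 0.298 q6 -32.6
[np.float64(-0.189), np.float64(0.002), np.float64(0.003), np.float64(-0.0), np.float64(0.001), np.float64(-0.001)]
```

View pics/w11.png

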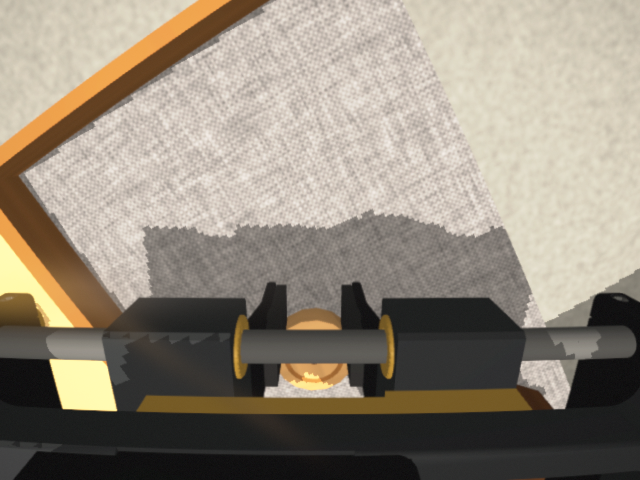

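A is nested in the fork (313,362). Completing the diagonal.

```bash
python3 -m creep '[[0.3,-0.04,0.001,0.002,0,0.001,0],[0.3,-0.08,0.002,0.003,0,0.001,0],[0.3,-0.12,0.002,0.003,0,0.001,0],[0.3,-0.15,0.002,0.003,0,0.001,0],[0.3,-0.172,0.002,0.003,0,0.001,0]]'; python3 -c "
from h import *
s=r.sense();cv2.imwrite('pics/w12.png',r.capture('wrist'))
plan([(17,0,60,27)]+[(17,0,t,28.5) for t in (53,46,39,32,25)])
"
```

```text
time_s: 6.98
tcp_pos: [0.5882, -0.0336, 0.1119]
ee_rot: [[-0.418, -0.908, 0.002], [-0.908, 0.418, -0.001], [0.0, -0.002, -1.0]]
wrist_force: [0.1, -0.5, -0.5]
gripper_width: 0.301
t 7.03 tcp_tray [ 0.0032 -0.0248  0.1119] head 60.0 F [ 1.18 -0.57  0.18] g 0.303 q6 -37.3
[np.float64(-0.005), np.float64(0.002), np.float64(-0.0), np.float64(-0.001), np.float64(0.0), np.float64(-0.0)]
[np.float64(-0.0), np.float64(0.013), np.float64(-0.0), np.float64(-0.001), np.float64(0.0), np.float64(0.039)]
[np.float64(-0.002), np.float64(0.025), np.float64(-0.0), np.float64(-0.001), np.float64(0.0), np.float64(0.078)]
[np.float64(-0.006), np.float64(0.036), np.float64(-0.0), np.float64(-0.001), np.float64(0.0), np.float64(0.117)]
[np.float64(-0.011), np.float64(0.046), np.float64(-0.0), np.float64(-0.001), np.float64(0.0), np.float64(0.155)]
[np.float64(-0.017), np.float64(0.056), np.float64(-0.0), np.float64(-0.001), np.float64(0.0), np.float64(0.194)]
```

View pics/w12.png

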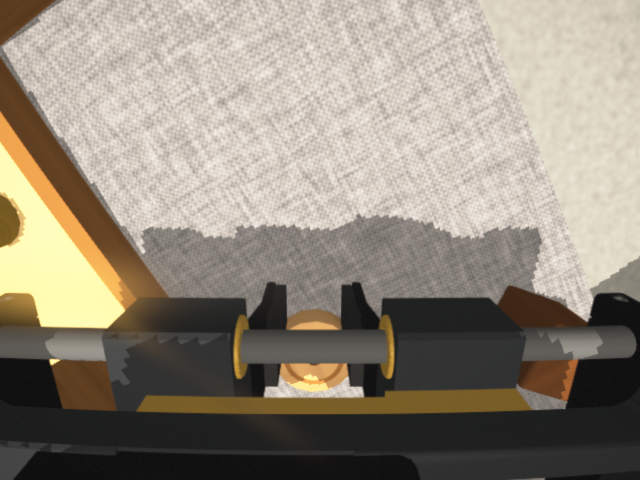

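A is nested at about tray (16,−2). Orbiting the fork around it to heading 0.

```bash
python3 -m creep '[[0.3,0.002,0.013,0,0,0,0.039],[0.3,-0.001,0.025,0,0,0,0.078],[0.3,-0.005,0.036,0,0,0,0.117],[0.3,-0.01,0.046,0,0,0,0.155],[0.3,-0.017,0.056,0,0,0,0.194]]'; python3 -c "
from h import *
s=r.sense();cv2.imwrite('pics/w13.png',r.capture('wrist'))
plan([(17,0,t,28.5) for t in (20,13,6,0)]+[(25,0,0,27)])
"
```

```text
time_s: 7.45
tcp_pos: [0.5753, -0.0215, 0.1118]
ee_rot: [[-0.866, -0.5, 0.002], [-0.5, 0.866, -0.001], [-0.002, -0.002, -1.0]]
wrist_force: [0.1, -0.7, 0.1]
gripper_width: 0.301
t 7.5 tcp_tray [-0.0094 -0.0116  0.1118] head 24.5 F [-0.27  0.04  0.73] g 0.302 q6 -74.3
[np.float64(-0.001), np.float64(0.006), np.float64(-0.001), np.float64(-0.0), np.float64(0.0), np.float64(0.025)]
[np.float64(-0.003), np.float64(0.018), np.float64(-0.001), np.float64(-0.0), np.float64(0.001), np.float64(0.064)]
[np.float64(-0.006), np.float64(0.029), np.float64(-0.001), np.float64(-0.0), np.float64(0.001), np.float64(0.103)]
[np.float64(-0.01), np.float64(0.038), np.float64(-0.001), np.float64(-0.0), np.float64(0.001), np.float64(0.136)]
[np.float64(-0.038), np.float64(0.025), np.float64(-0.001), np.float64(-0.0), np.float64(0.001), np.float64(0.136)]
```

View pics/w13.png

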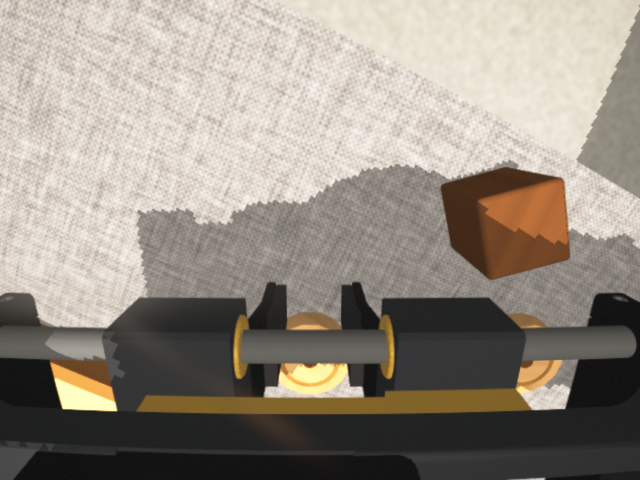

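Still centred at (311,363). Finishing the turn, then the straight push.

```bash
python3 -m creep '[[0.3,0,0.01,-0.001,0,0,0.035],[0.3,-0.003,0.02,-0.001,0,0,0.07],[0.3,-0.006,0.03,-0.001,0,0,0.103],[0.3,-0.01,0.038,-0.001,0,0,0.136],[0.3,-0.034,0.027,-0.001,0,0,0.136]]'; python3 -c "
from h import *
s=r.sense();cv2.imwrite('pics/w14.png',r.capture('wrist'))
plan([(17,0,0,27),(80,0,0,25.5)])
"
```

```text
time_s: 7.92
tcp_pos: [0.5787, -0.009, 0.1121]
ee_rot: [[-0.996, -0.093, 0.001], [-0.093, 0.996, -0.001], [-0.001, -0.001, -1.0]]
wrist_force: [-0.6, 0.0, -0.2]
gripper_width: 0.299
t 7.97 tcp_tray [-1.700e-03 -1.000e-04  1.123e-01] head 0.2 F [ 3.08 -0.52  0.83] g 0.297 q6 -99.6
[np.float64(0.028), np.float64(0.0), np.float64(0.001), np.float64(-0.0), np.float64(0.001), np.float64(0.001)]
[np.float64(-0.187), np.float64(-0.001), np.float64(0.002), np.float64(-0.0), np.float64(0.001), np.float64(0.001)]
```

View pics/w14.png

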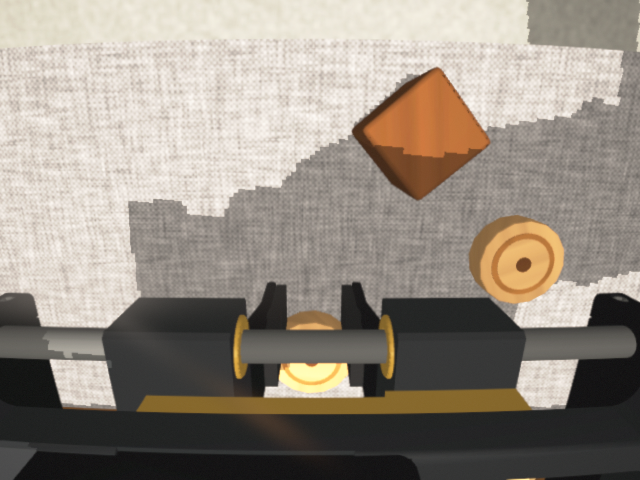

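A is nested at (312,365), and C at (522,265) and the blank are untouched. Pushing straight through the gate, to the same stop as before.

```bash
python3 -m creep '[[0.3,-0.037,0,0.002,0,0,0.001],[0.3,-0.075,0,0.002,0,0,0.001],[0.3,-0.113,-0.001,0.002,0,0,0.001],[0.3,-0.152,-0.001,0.002,0,0,0.001],[0.3,-0.186,-0.001,0.002,0,0,0.001]]'; python3 -c "
from h import *
st()
for i in range(3): r.capture('wrist')
cv2.imwrite('pics/w15.png',r.capture('wrist')); st();plan([(-27,93.5,-60,50)],.17)
"
```

```text
time_s: 8.38
tcp_pos: [0.6382, -0.004, 0.1119]
ee_rot: [[-0.995, -0.099, 0.004], [-0.099, 0.995, -0.001], [-0.004, -0.001, -1.0]]
wrist_force: [-0.4, 0.8, 0.5]
gripper_width: 0.297
t 8.38 tcp_tray [ 0.0552 -0.0005  0.1119] head 0.3 F [-0.42  0.85  0.55] g 0.297 q6 -98.6
t 8.58 tcp_tray [ 0.0539 -0.0004  0.1115] head 0.1 F [-0.48  0.12  0.55] g 0.301 q6 -98.8
t 8.58 tcp_tray [ 0.0539 -0.0004  0.1115] head 0.1 F [-0.48  0.12  0.55] g 0.301 q6 -98.8
[np.float64(0.351), np.float64(0.458), np.float64(-0.197), np.float64(0.0), np.float64(0.001), np.float64(0.334)]
```

View pics/w15.png

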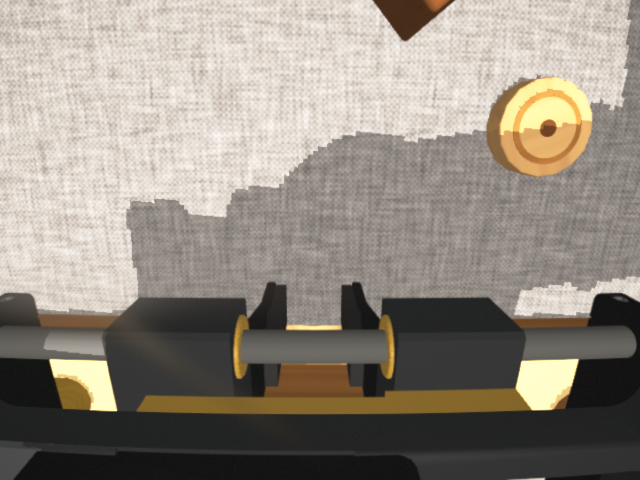

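A has dropped as well: the fork is empty at (313,345). Now C, heading −60°.

```bash
python3 -m creep '[[0.3,0.02,0,-0.12,0,0,0],[0.3,0.1,0.1,-0.2,0,0,0.04],[0.3,0.19,0.2,-0.2,0,0,0.08],[0.3,0.28,0.3,-0.2,0,0,0.12],[0.3,0.34,0.4,-0.2,0,0,0.16]]'; python3 -c "
from h import *
plan([(-27,93.5,-60,47)],.15)
cv2.imwrite('pics/c16.png',cv2.resize(r.capture('scene')[180:325,225:400],None,fx=4.4,fy=4.1))"
```

```text
time_s: 9.0
tcp_pos: [0.523, 0.1034, 0.1717]
ee_rot: [[-0.926, 0.378, 0.003], [0.378, 0.926, -0.0], [-0.003, 0.001, -1.0]]
wrist_force: [0.5, 0.4, -0.2]
gripper_width: 0.303
t 9.0 tcp_tray [-0.0495  0.1171  0.1717] head -27.6 F [ 0.48  0.38 -0.24] g 0.303 q6 -140.9
[np.float64(0.03), np.float64(0.049), np.float64(0.072), np.float64(0.0), np.float64(0.001), np.float64(0.18)]
```

View pics/c16.png

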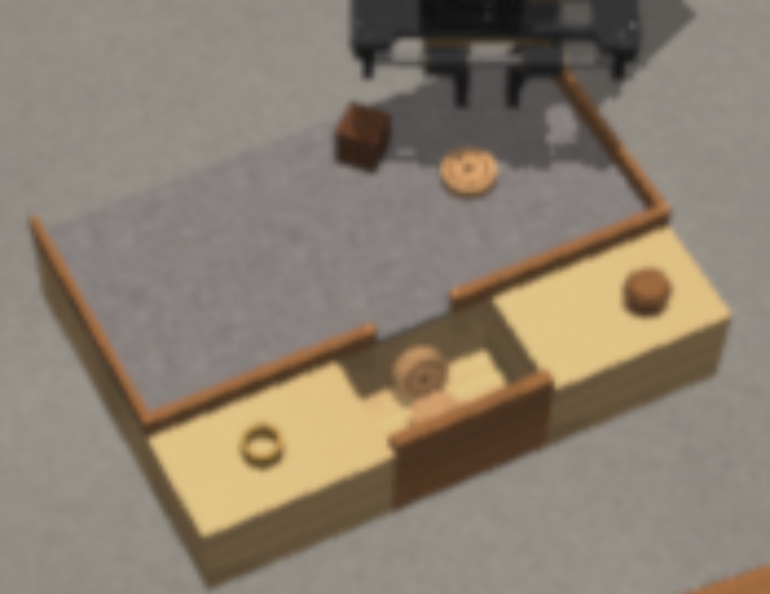

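A leans against the gate-side wall on top of B, well down in the slot, at (420,370). Continue with C.

```bash
python3 -m creep '[[0.3,0.012,0.018,0,0,0,0.04],[0.3,0.02,0.03,0,0,0,0.08],[0.3,0.027,0.042,0,0,0,0.12],[0.3,0.03,0.049,0.03,0,0,0.16],[0.3,0.03,0.049,0.072,0,0.001,0.18]]'; python3 -c "
from h import *
s=r.sense();cv2.imwrite('pics/w17.png',r.capture('wrist'))
plan([(-27,93.5,-60,47),(27,0,-60,27)])"
```

```text
time_s: 9.47
tcp_pos: [0.5176, 0.1246, 0.1511]
ee_rot: [[-0.575, 0.818, 0.002], [0.818, 0.575, 0.005], [0.003, 0.004, -1.0]]
wrist_force: [-0.4, 0.7, 0.1]
gripper_width: 0.3
t 9.52 tcp_tray [-0.0549  0.138   0.1477] head -60.4 F [-0.37 -0.22 -1.89] g 0.299 q6 -175.7
[np.float64(-0.019), np.float64(0.007), np.float64(0.119), np.float64(-0.001), np.float64(-0.001), np.float64(-0.002)]
[np.float64(-0.445), np.float64(0.01), np.float64(0.117), np.float64(-0.001), np.float64(-0.001), np.float64(-0.002)]
```

View pics/w17.png

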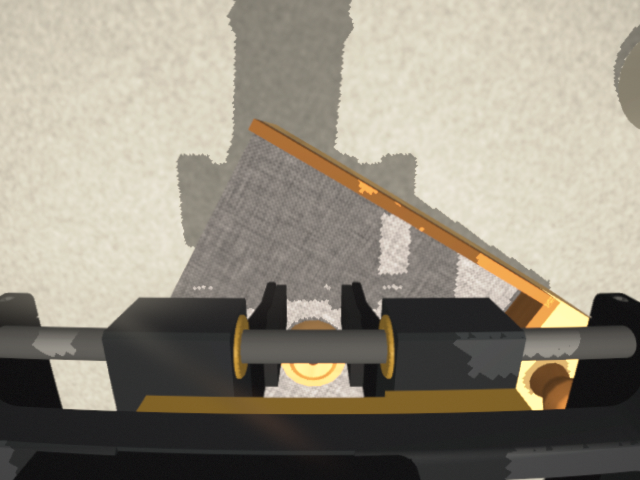

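Wheel C is centred at (313,362), but joint 6 is at −175.7°, too near its limit of −177.5°. I'll ease the heading to −55°.

```bash
python3 -c "
from h import *
plan([(-27,93.5,-55,47),(38,0.5,-55,27)])"
```

```text
t 9.52 tcp_tray [-0.0549  0.138   0.1477] head -60.4 F [-0.37 -0.22 -1.89] g 0.299 q6 -175.7
[np.float64(-0.02), np.float64(-0.007), np.float64(0.119), np.float64(-0.001), np.float64(-0.002), np.float64(-0.03)]
[np.float64(-0.462), np.float64(0.035), np.float64(0.117), np.float64(-0.001), np.float64(-0.002), np.float64(-0.03)]
```

```bash
python3 -m creep '[[0.3,-0.01,-0.007,0.04,-0.001,-0.001,-0.03],[0.3,-0.015,-0.007,0.09,-0.001,-0.001,-0.03],[0.3,-0.02,-0.007,0.115,-0.001,-0.001,-0.03],[0.3,-0.02,-0.007,0.118,-0.001,-0.001,-0.03],[0.3,-0.04,-0.005,0.118,-0.001,-0.001,-0.03]]'; python3 -c "
from h import *
s=r.sense();cv2.imwrite('pics/w18.png',r.capture('wrist'))
plan([(-27,93.5,-55,27),(38,0.5,-55,27)])"
```

```text
time_s: 9.93
tcp_pos: [0.5208, 0.113, 0.1123]
ee_rot: [[-0.649, 0.761, -0.001], [0.761, 0.649, 0.001], [0.002, 0.0, -1.0]]
wrist_force: [0.3, -0.4, -0.1]
gripper_width: 0.303
t 9.98 tcp_tray [-0.0495  0.1264  0.1129] head -54.9 F [ 0.88 -0.6   0.51] g 0.304 q6 -169.0
[np.float64(-0.043), np.float64(-0.001), np.float64(0.003), np.float64(0.001), np.float64(-0.0), np.float64(0.0)]
[np.float64(-0.421), np.float64(-0.002), np.float64(0.003), np.float64(0.001), np.float64(-0.0), np.float64(0.0)]
```

View pics/w18.png

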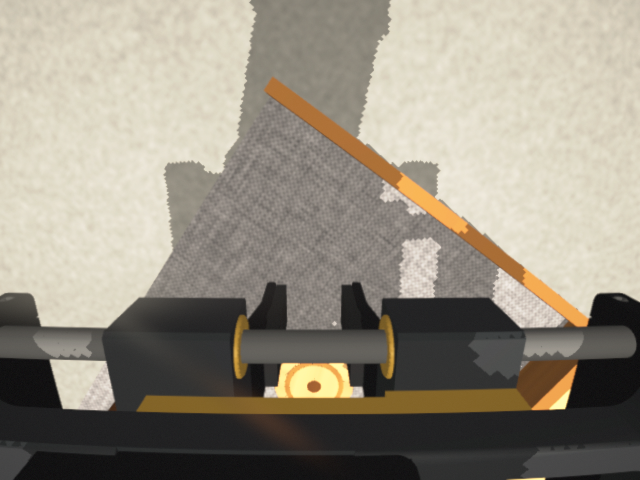

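C is centred in front of the fork at (314,386), and q6 is back to −169°. Pushing along −55°.

```bash
python3 -m creep '[[0.3,-0.03,0,0.003,0,0,0],[0.3,-0.065,0,0.003,0,0,0],[0.3,-0.105,-0.001,0.003,0,0,0],[0.3,-0.145,-0.001,0.003,0,0,0],[0.3,-0.185,-0.001,0.003,0,0,0]]'; python3 -c "
from h import *
s=r.sense();cv2.imwrite('pics/w19.png',r.capture('wrist'))
plan([(38,0.5,-55,27)])"
```

```text
time_s: 10.4
tcp_pos: [0.5589, 0.0689, 0.1122]
ee_rot: [[-0.648, 0.761, 0.001], [0.761, 0.648, 0.002], [0.001, 0.002, -1.0]]
wrist_force: [-0.7, 1.3, -0.5]
gripper_width: 0.302
t 10.45 tcp_tray [-0.0158  0.0782  0.1122] head -55.0 F [ 2.82 -0.07  1.18] g 0.297 q6 -163.0
[np.float64(-0.225), np.float64(-0.002), np.float64(0.001), np.float64(0.001), np.float64(0.0), np.float64(-0.0)]
```

View pics/w19.png

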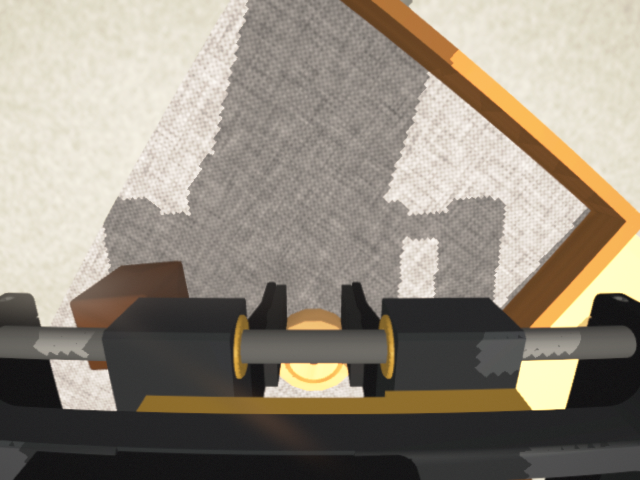

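C is nested at (314,362), and the blank, at (130,300) in the image, is clear of the fork. Continuing.

```bash
python3 -m creep '[[0.3,-0.045,0,0.001,0,0,0],[0.3,-0.09,-0.001,0.001,0,0,0],[0.3,-0.135,-0.002,0.001,0,0,0],[0.3,-0.175,-0.002,0.001,0,0,0],[0.3,-0.205,-0.002,0.001,0,0,0]]'; python3 -c "
from h import *
s=r.sense();cv2.imwrite('pics/w20.png',r.capture('wrist'))
plan([(38,0.5,-55,27)]+[(38,1,t,28.5) for t in (-48,-41,-34,-27,-20)])"
```

```text
time_s: 10.87
tcp_pos: [0.6005, 0.0192, 0.1118]
ee_rot: [[-0.647, 0.763, 0.002], [0.763, 0.647, 0.001], [-0.0, 0.003, -1.0]]
wrist_force: [0.8, 0.6, 0.7]
gripper_width: 0.299
t 10.92 tcp_tray [0.0205 0.0254 0.1117] head -55.1 F [1.53 0.37 0.25] g 0.295 q6 -156.9
[np.float64(-0.011), np.float64(0.0), np.float64(-0.001), np.float64(0.001), np.float64(0.0), np.float64(-0.001)]
[np.float64(-0.006), np.float64(-0.01), np.float64(-0.001), np.float64(0.001), np.float64(0.0), np.float64(-0.039)]
[np.float64(-0.008), np.float64(-0.022), np.float64(-0.001), np.float64(0.001), np.float64(0.0), np.float64(-0.078)]
[np.float64(-0.011), np.float64(-0.033), np.float64(-0.001), np.float64(0.001), np.float64(0.0), np.float64(-0.117)]
[np.float64(-0.016), np.float64(-0.043), np.float64(-0.001), np.float64(0.001), np.float64(0.001), np.float64(-0.156)]
[np.float64(-0.022), np.float64(-0.053), np.float64(-0.001), np.float64(0.001), np.float64(0.001), np.float64(-0.195)]
```

View pics/w20.png

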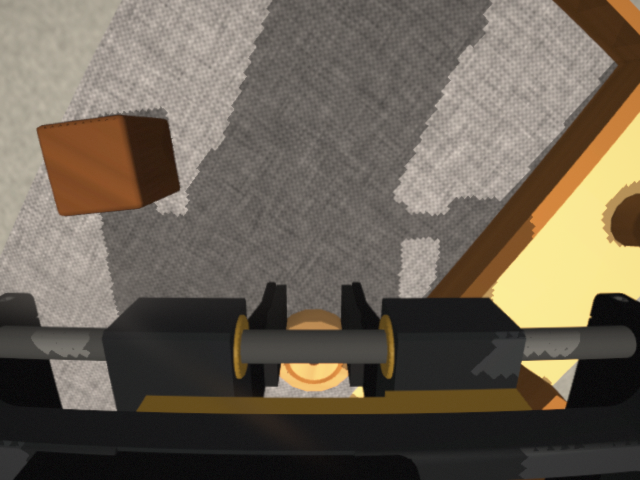

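C is nested at about (36,3). Orbiting to heading 0.

```bash
python3 -m creep '[[0.3,-0.006,-0.01,-0.001,0,0,-0.039],[0.3,-0.008,-0.022,-0.001,0,0,-0.078],[0.3,-0.01,-0.033,-0.001,0,0,-0.117],[0.3,-0.014,-0.043,-0.001,0,0,-0.156],[0.3,-0.02,-0.053,-0.001,0,0,-0.195]]'; python3 -c "
from h import *
s=r.sense();cv2.imwrite('pics/w21.png',r.capture('wrist'))
plan([(38,1,t,28.5) for t in (-20,-13,-6,0)]+[(38,.5,0,26),(80,0,0,25.5)])"
```

```text
time_s: 11.33
tcp_pos: [0.5928, 0.0037, 0.1119]
ee_rot: [[-0.969, 0.247, 0.003], [0.247, 0.969, 0.001], [-0.002, 0.002, -1.0]]
wrist_force: [-0.3, -0.3, -0.2]
gripper_width: 0.3
t 11.38 tcp_tray [0.0104 0.0108 0.1119] head -19.4 F [-0.6   0.35 -0.  ] g 0.301 q6 -120.0
[np.float64(-0.003), np.float64(0.001), np.float64(-0.0), np.float64(0.0), np.float64(0.001), np.float64(0.003)]
[np.float64(-0.003), np.float64(-0.011), np.float64(-0.0), np.float64(0.0), np.float64(0.001), np.float64(-0.036)]
[np.float64(-0.005), np.float64(-0.022), np.float64(-0.0), np.float64(0.0), np.float64(0.001), np.float64(-0.075)]
[np.float64(-0.008), np.float64(-0.032), np.float64(-0.0), np.float64(0.0), np.float64(0.001), np.float64(-0.108)]
[np.float64(-0.017), np.float64(-0.031), np.float64(-0.0), np.float64(0.0), np.float64(0.001), np.float64(-0.108)]
[np.float64(-0.151), np.float64(0.015), np.float64(-0.0), np.float64(0.0), np.float64(0.001), np.float64(-0.108)]
```

View pics/w21.png

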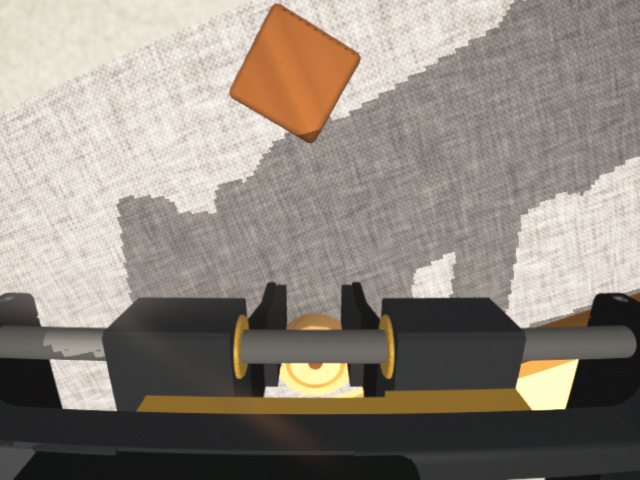

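Still centred at (315,363). Finishing the turn.

```bash
python3 -m creep '[[0.3,-0.002,-0.011,0,0,0.001,-0.036],[0.3,-0.005,-0.022,0,0,0.001,-0.073],[0.3,-0.008,-0.032,0,0,0.001,-0.108],[0.3,-0.013,-0.032,0,0,0.001,-0.108],[0.3,-0.017,-0.031,0,0,0.001,-0.108]]'; python3 -c "
from h import *
s=r.sense();cv2.imwrite('pics/w22.png',r.capture('wrist'))
plan([(80,0,0,25.5)])"
```

```text
time_s: 11.8
tcp_pos: [0.5953, -0.0071, 0.1119]
ee_rot: [[-0.996, -0.089, -0.001], [-0.089, 0.996, 0.001], [0.001, 0.001, -1.0]]
wrist_force: [0.7, -0.3, -0.6]
gripper_width: 0.299
t 11.85 tcp_tray [0.0125 0.0005 0.1119] head -0.2 F [-0.8  -0.3  -0.11] g 0.302 q6 -99.6
[np.float64(-0.14), np.float64(-0.001), np.float64(-0.0), np.float64(0.0), np.float64(-0.0), np.float64(-0.001)]
```

View pics/w22.png

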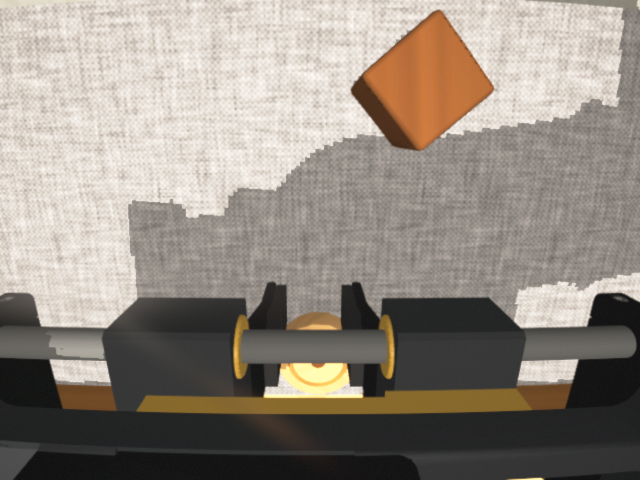

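C is lined up at (318,363). Final push.

```bash
python3 -m creep '[[0.3,-0.025,0,0,0,0,-0.001],[0.3,-0.055,-0.001,0,0,0,-0.001],[0.3,-0.085,-0.001,0,0,0,-0.001],[0.3,-0.115,-0.001,0,0,0,-0.001],[0.3,-0.14,-0.001,0,0,0,-0.001]]'; python3 -c "
from h import *
st()
for i in range(4): r.capture('wrist')
cv2.imwrite('pics/w23.png',r.capture('wrist')); st()
"
```

```text
time_s: 12.27
tcp_pos: [0.6389, -0.0033, 0.1118]
ee_rot: [[-0.996, -0.092, -0.0], [-0.092, 0.996, 0.001], [0.0, 0.001, -1.0]]
wrist_force: [0.8, 0.2, 0.7]
gripper_width: 0.302
t 12.27 tcp_tray [5.590e-02 1.000e-04 1.118e-01] head -0.1 F [0.78 0.23 0.69] g 0.302 q6 -98.8
t 12.52 tcp_tray [0.0542 0.     0.1116] head -0.1 F [-0.59 -0.25 -0.74] g 0.3 q6 -98.8
```

View pics/w23.png

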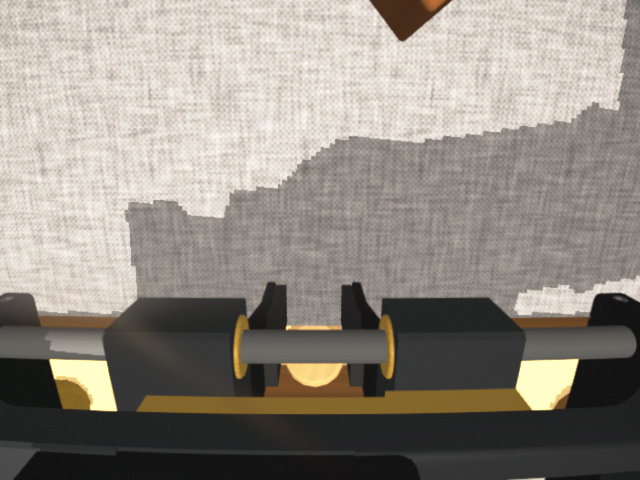

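C has left the sill and shows lower down, at (313,372). I'll back off, lift and check from outside.

```bash
python3 -m creep '[[0.3,0.06,0,0,0,0,0],[0.3,0.12,0,-0.05,0,0,0],[0.3,0.2,0,-0.18,0,0,0],[0.3,0.28,0,-0.3,0,0,0],[0.3,0.33,0,-0.42,0,0,0]]'; python3 -c "
from h import *
st()
a=cv2.resize(r.capture('scene')[230:325,280:380],(600,570)); cv2.imwrite('pics/c24.png',a)
cv2.imwrite('pics/s24.png',cv2.resize(r.capture('side')[190:345,235:385],None,fx=3.8,fy=3.8)); cv2.imwrite('pics/w24.png',r.capture('wrist'))
"
```

```text
time_s: 12.93
tcp_pos: [0.537, -0.0132, 0.2353]
ee_rot: [[-0.996, -0.092, -0.005], [-0.092, 0.996, 0.001], [0.005, 0.001, -1.0]]
wrist_force: [-0.5, 0.2, 0.2]
gripper_width: 0.299
t 12.93 tcp_tray [-4.640e-02 -2.000e-04  2.353e-01] head -0.1 F [-0.49  0.16  0.17] g 0.299 q6 -100.5
```

View pics/c24.png

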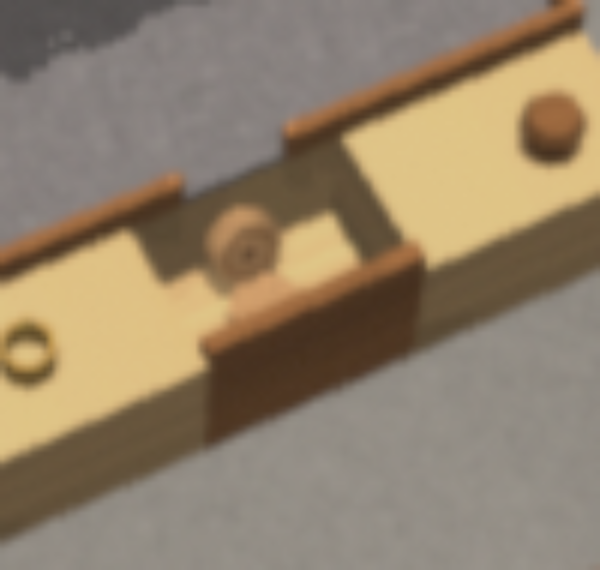

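View pics/s24.png

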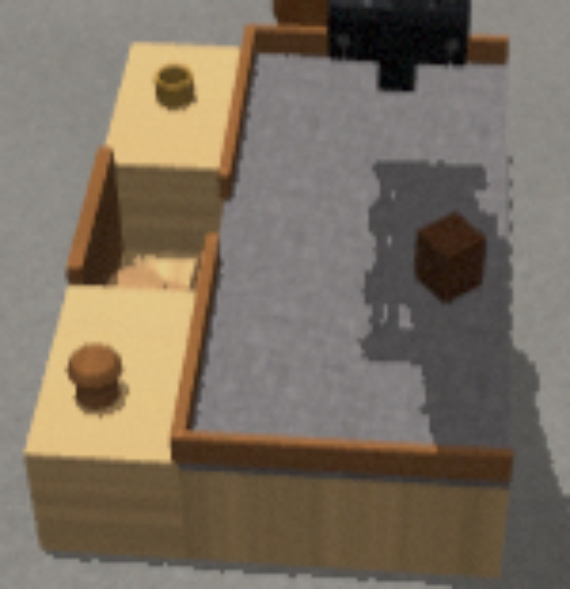

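View pics/w24.png

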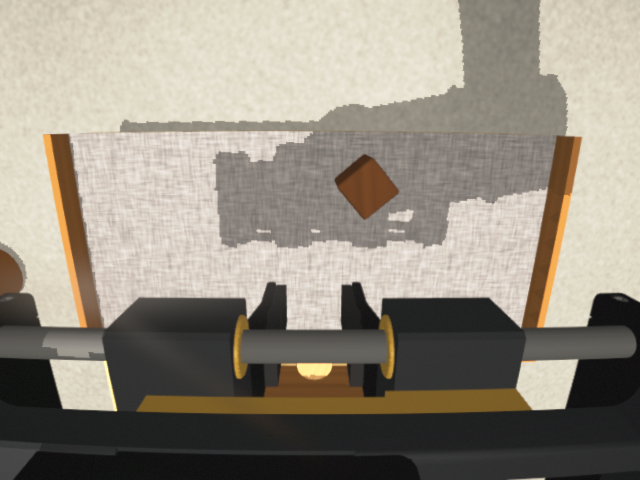

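The tray is empty apart from the blank. I'll move the wrist camera over the slot to count the wheels and check they're at rest.

```bash
python3 -m creep '[[0.3,-0.12,0,-0.08,0,0,0],[0.3,-0.24,0,-0.12,0,0,0],[0.3,-0.36,0,-0.15,0,0,0],[0.3,-0.48,0,-0.15,0,0,0],[0.3,-0.6,0,-0.15,0,0,0]]';python3 -m creep '[[0.3,-0.07,0,0,0,0,0],[0.3,-0.07,0,0,0,0,0],[0.3,-0.07,0,0,0,0,0]]'; python3 -c "
from h import *
st()
cv2.imwrite('pics/w25.png',r.capture('wrist'))
"
```

```text
time_s: 13.5
tcp_pos: [0.7204, 0.0041, 0.2853]
ee_rot: [[-0.996, -0.093, 0.007], [-0.093, 0.996, 0.004], [-0.007, 0.003, -1.0]]
wrist_force: [1.0, 1.6, 0.2]
gripper_width: 0.299
time_s: 13.75
tcp_pos: [0.7415, 0.0061, 0.2815]
ee_rot: [[-0.996, -0.092, 0.001], [-0.092, 0.996, 0.003], [-0.001, 0.003, -1.0]]
wrist_force: [-0.2, -0.8, -1.1]
gripper_width: 0.298
t 13.75 tcp_tray [ 1.590e-01 -1.000e-04  2.815e-01] head -0.1 F [-0.23 -0.83 -1.06] g 0.298 q6 -97.5
```

View pics/w25.png

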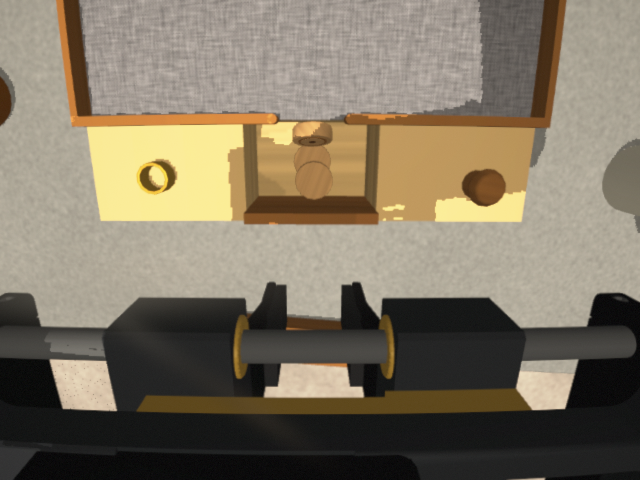

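All three wheels are in the slot: two overlapping flat at (314,180) and (312,160), one on edge against the gate-side wall at (312,133). Last check: stillness of the wheels, and the other objects against the first picture.

```bash
python3 -c "
from h import *
a=r.capture('wrist'); 
for i in range(4): b=r.capture('wrist')
print('slot motion',np.abs(a[115:220,245:380].astype(int)-b[115:220,245:380]).mean().round(2))
cur={c:r.capture(c) for c in('scene','side')}
for c in cur:
    o=cv2.imread(f'pics/{c}0.png')
    for t,(u,v),n in [('scene',(425,175),'mallet'),('scene',(438,233),'mug'),('scene',(200,306),'jar'),('scene',(153,287),'gouge'),('scene',(285,288),'ferrule'),('scene',(372,251),'knob'),('side',(353,257),'blank'),('side',(345,435),'mallet'),('side',(280,212),'ferrule'),('side',(260,288),'knob'),('side',(241,398),'mug'),('side',(317,182),'jar')]:
        if t!=c: continue
        h=14; T=o[v-h:v+h,u-h:u+h]; W=cur[c][v-h-8:v+h+8,u-h-8:u+h+8]
        m=cv2.matchTemplate(W,T,cv2.TM_CCOEFF_NORMED); _,s,_,l=cv2.minMaxLoc(m); print(c,n,round(s,2),(l[0]-8,l[1]-8))
cv2.imwrite('pics/c26.png',cur['scene']); st()"
```

```text
slot motion 4.83
scene mallet 1.0 (0, 0)
scene mug 1.0 (0, 0)
scene jar 1.0 (0, 0)
scene gouge 1.0 (0, 0)
scene ferrule 1.0 (0, 0)
scene knob 0.75 (0, 0)
side blank 0.94 (0, 0)
side mallet 1.0 (0, 0)
side ferrule 1.0 (0, 0)
side knob 0.76 (0, -1)
side mug 1.0 (0, 0)
side jar 1.0 (0, 0)
t 14.15 tcp_tray [ 1.583e-01 -2.000e-04  2.865e-01] head -0.0 F [-0.59 -1.21 -0.3 ] g 0.299 q6 -97.5
```

View pics/c26.png

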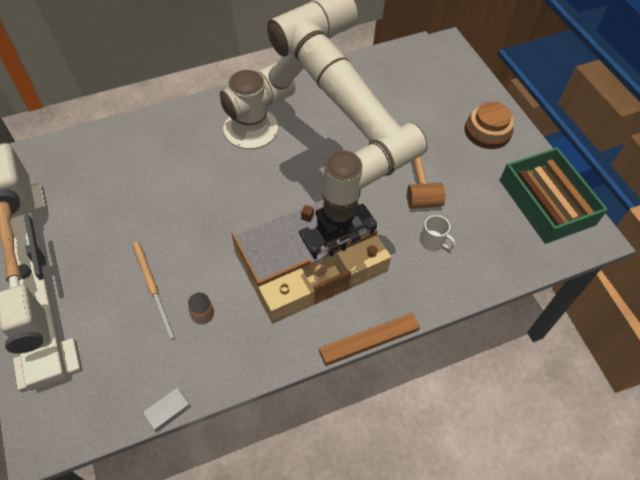

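Nothing has moved; the knob's lower match scores are the arm's shadow. The slot difference came while the arm was still settling, so I'll check it once more.

```bash
python3 -c "
from h import *
a=r.capture('wrist'); p=r.sense()['tcp_pos']
for i in range(6): b=r.capture('wrist')
print('slot motion',np.abs(a[115:220,245:380].astype(int)-b[115:220,245:380]).mean().round(2), 'tray',np.abs(a[:100,150:450].astype(int)-b[:100,150:450]).mean().round(2),r.sense()['tcp_pos']-p)
print(r.sense()['joint_velocities'].round(2)); r.finish_job()"
```

```text
slot motion 1.62 tray 2.32 [ 3.87461092e-04  2.53840641e-05 -9.08269760e-04]
[-0.02  0.1   0.02  0.05 -0.01  0.05]
the job is handed in; nothing more can be done
```

All three wheels went through the gate one at a time and are lying in the catch slot. I handed the job in at about 14.5 s of the 72 s. There is no verdict from the station, so this rests on my own checks.

**What I did:** I set the fingers to about a 26 mm gap and used them as a fork, sliding B, then A, then C along the tray floor. For each wheel I swung the fork round it to face the gate before the final straight push. On C I eased the heading from −60° to −55°, because joint 6 had reached −175.7° with its limit at −177.5°.

**Last checks:**
- **Wheels:** The wrist camera shows two lying flat and overlapping in the slot, and one standing on edge against the gate-side wall. I judged their depth by eye and did not measure heights.
- **At rest:** A first picture comparison showed a difference of 4.8 in the slot while the arm was still settling. A repeat gave 1.6, below the 2.3 seen on the fixed tray, so the wheels appear still.
- **Other objects:** The blank, ferrule, gouge, mallet, jar and mug matched their starting pictures with no shift, and the knob to within 1 pixel. The knob matched less well (0.75), which I put down to the arm's shadow.
- **Robot:** The gripper was clear of everything, about 175 mm above the tray floor, when I handed in.

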